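# Clear the assembly plate and roll down a legend sheet

## Robot

A 7-joint arm with a two-finger parallel gripper is mounted at the origin on the work surface. World frame = base frame: x ahead of the robot, y to its left, z up, the work surface at z = 0. Lengths are in m, angles in rad, forces in N, time in s.
With the tool pointing down it reaches from about 0.425 to 0.925 m from the base axis. Payload 6.8 kg.
Tool frame: the origin (TCP) lies on the centre line of the jaws, within the pads' length; the fingertips stand 14 mm ahead of it and the grasp point (between the pads) lies 5 mm behind it; z points along the fingers, y is the line along which they close (so a half turn about z gives the same grasp; the last joint's range is limited). The gripper opens to 88 mm and grips with 3 to 60 N. Pads are 20 mm wide; open, the fingers measure 115 mm over their backs; the gripper's body (75 mm by 178 mm) begins 61 mm behind the grasp point.
Start: joints at [-1.349, 0.477, 0.022, 1.555, -0.011, 1.109, -0.083], TCP at [0.219, 0.639, 0.237] pointing down, gripper open.
Joint ranges: [-2.96, 2.96], [-0.34, 2.1], [-1.41, 1.46], [0.24, 2.44], [-1.37, 4.51], [0.17, 1.92], [-2.96, 2.96]. Speed limits (rad/s): [2.39, 2.39, 3.14, 3.14, 3.14, 3.14, 3.14].

## Interface

Orientations are given as a unit quaternion [w, x, y, z].
In Python, from rig import arm, get_image, camera_info, workorder gives the robot as it stands. The module is installed in compiled form; this text tells all that it offers.
- The arm moves only by the tool drive_tool, never from a script. Its arguments are lists of equal length, an entry for each row: "xyz": the shift along the tool's x, y, z in cm, a list of three; "roll": the turn about the tool's z in rad. In form: {"xyz": [[tx, ty, tz], ...], "roll": [roll, ...]}. A call has 1 to 10 rows; each row is the pose to reach, as a shift and turn from the pose commanded when the call began, along the tool's axes at that moment; what a row does not reach only later rows make up. A row lasts 1/10 s, in which the tool goes at most 50 mm and 8.59 degrees, less where a joint would pass 70% of its speed; a pose out of reach is approached as far as the arm can. A call with a gripper value outside its range is refused whole. "fingers" is the closure, from 0 (fully open) to 1 (shut), set as the call begins (left out, the last holds). The fingers move at their own pace and stop on an object; "force" is the grip in N (left out, the last holds). Time passes only in rows, so rows that repeat a pose let the fingers close. It gives the time, the measured TCP pose, the force, the opening and the grip force at its end, in the units of the state.
- arm.observe(): the state, without advancing time (a new reading comes with each control period).
- get_image(name): name is "scene" or "top" or "wrist"; returns (picture, depth): 384x512x3 uint8, red, green, blue; 384x512 float32, m along the optical axis (not along the pixel's ray), 0 where there is no reading.
- camera_info(name): a dict with "fovy" (degrees; the focal length in pixels is half the picture's height over the tangent of half this angle, whatever the lens; pixels are square), "cx", "cy" (the principal point, pixels), "cam_to_world" (4x4, takes a point from camera to world coordinates). Camera axes: x right, y down, z forward; pixel columns grow to the right and rows downward; lengths in m; the calibration is good to about 2 mm. A picture is of the moment at which its call begins: read the wrist's pose just before it. camera_info takes no time and is no camera call; for the wrist camera it gives the pose at the moment of the call.
- workorder.finish_job(): hands the job in; it is judged then, once.
The state is a dict: "t": time; "joints": joint angles; "joint_velocities": joint speeds; "joint_torque": joint torques, N m; "tool_pos": TCP position; "ee_rot": TCP orientation; "force": force on the tool from outside, world axes, zero at the start; "torque": the same for the moment, N m; "width": finger opening in m; "finger_force": force on a finger pad.
Only numpy, scipy, OpenCV 4.12 (cv2) and the standard library are available. Lean on these libraries where they do the work, as an engineer would, in place of code of your own. Each camera call takes 0.05 s, during which the arm holds its last target. There are 200 camera calls.

## Task

With the scraper block, wipe the offcuts off the grey assembly plate into the black trough at its end, so that every offcut ends up in the trough. Then lay the legend sheet, panels up, within the red corner marks on the plate and roll the hand roller along it, pressing steadily, until all six panels are fully home. Finish with the scraper standing on its blue mat and the roller hanging in the middle of its cradle, and leave the multimeter and the contactor where they are.

Things in the scene. Friction and masses are not known exactly. Their poses are not given: they have to be found in the camera images.
- plate_mid (a point): centre of the top face of the fixed grey assembly plate (face 160 mm along its x by 260 mm along its y, 30 mm above the bench; these axes are the plate's). Aluminium side rails run along y at x = +-80 to 90 mm, 6 mm higher than the face. Red corner marks round the centre show where the legend sheet goes: its long side along y, its centre here. At -y the face ends in an open edge 130 mm from the centre; at +y it ends at 130 mm in a drop into the trough
- trough_mid (a point): centre of the floor of the black offcut trough, which adjoins the plate's +y edge (axes as the plate's): inside 160 mm in x by 90 mm in y, floor 26 mm below the plate's face, outer walls 6 mm higher than the plate's face, 5 to 10 mm thick; no wall on the plate's side
- sheet: centre of the aluminium backing of the legend sheet, half-way up (5 mm above its underside): 60 mm (its x) by 180 mm (its y) by 10 mm thick, about 0.27 kg. On its top are six white laminate panels in a row along y, at y = -70, -42, -14, 14, 42, 70 mm, each 50 by 26.5 mm; at first they stand 3.5 mm above the backing's top, when home 0.5 mm. Grip the backing across its 60 mm width. Starts lying on the bench
- scraper: centre of the handle of the scraper block: a wooden post 26 by 26 mm, 46 mm tall, faces along its x and y. It stands on a red blade block 100 mm (x) by 24 mm (y) by 24 mm high, whose top is 23 mm and whose underside is 47 mm below this point. About 0.16 kg. Starts standing on the blue mat
- mat_mid (a point): centre of the top of the blue mat, 130 mm (x) by 100 mm (y), 4 mm thick, fixed: the place of the scraper block
- roller: centre of the handle of the hand roller: a wooden post 26 by 26 mm, 48 mm tall, faces along its x and y, above a yellow plate 80 mm (x) by 84 mm (y) by 8 mm whose top is 24 mm below this point. Under the plate a rubber wheel turns freely on an axle along x: 60 mm long, radius 20 mm, axis 57 mm and underside 77 mm below this point. It rolls along its y. About 0.42 kg. It starts hanging in its cradle
- cradle_mid (a point): centre of the fixed steel cradle of the roller, at the height of the tops of its two upright walls (60 mm above the bench). The walls are 100 mm long along its x, 14 mm thick, with a gap of 58 mm in y between them; the roller's yellow plate rests on their tops, its wheel hanging in the gap, axes in line, and its handle's centre 32 mm above this point
- wheel (a joint): turning angle of the roller's wheel (rad), 0 at the start
- meter: yellow multimeter 80 by 150 by 36 mm lying on the bench, a bystander; origin at the centre of its underside
- contactor: white contactor 75 by 45 by 82 mm standing on the bench, a bystander; origin at the centre of its underside
- panel0 (a joint): how far legend panel 0 (at y = -70 mm on the sheet) is pressed into the sheet (m): 0 proud, 0.003 fully home. It yields under about 7 N and stays where it is left
- panel1 (a joint): how far legend panel 1 (at y = -42 mm on the sheet) is pressed into the sheet (m): 0 proud, 0.003 fully home. It yields under about 7 N and stays where it is left
- panel2 (a joint): how far legend panel 2 (at y = -14 mm on the sheet) is pressed into the sheet (m): 0 proud, 0.003 fully home. It yields under about 7 N and stays where it is left
- panel3 (a joint): how far legend panel 3 (at y = 14 mm on the sheet) is pressed into the sheet (m): 0 proud, 0.003 fully home. It yields under about 7 N and stays where it is left
- panel4 (a joint): how far legend panel 4 (at y = 42 mm on the sheet) is pressed into the sheet (m): 0 proud, 0.003 fully home. It yields under about 7 N and stays where it is left
- panel5 (a joint): how far legend panel 5 (at y = 70 mm on the sheet) is pressed into the sheet (m): 0 proud, 0.003 fully home. It yields under about 7 N and stays where it is left
- chip0: centre of an offcut (yellow, orange or brass block 20 by 14 by 12 mm, 12 g), at first lying on the plate; None if absent
- chip1: centre of an offcut (yellow, orange or brass block 20 by 14 by 12 mm, 12 g), at first lying on the plate; None if absent
- chip2: centre of an offcut (yellow, orange or brass block 20 by 14 by 12 mm, 12 g), at first lying on the plate; None if absent
- chip3: centre of an offcut (yellow, orange or brass block 20 by 14 by 12 mm, 12 g), at first lying on the plate; None if absent
- chip4: centre of an offcut (yellow, orange or brass block 20 by 14 by 12 mm, 12 g), at first lying on the plate; None if absent
- chip5: centre of an offcut (yellow, orange or brass block 20 by 14 by 12 mm, 12 g), at first lying on the plate; None if absent
- chip6: centre of an offcut (yellow, orange or brass block 20 by 14 by 12 mm, 12 g), at first lying on the plate; None if absent
- chip7: centre of an offcut (yellow, orange or brass block 20 by 14 by 12 mm, 12 g), at first lying on the plate; None if absent
There are look-alikes about, which are no part of the job. What is meant by the scraper is not green, and is the larger of those in its own colour.

How it is judged:
By the outcome, as a careful person would: the job done as asked, in the order asked, and still so for the second after the job is handed in, with the robot touching nothing.
Of chip0, chip1, chip2, chip3, chip4, chip5, chip6, chip7 only 4 to 8 are there at a start; the rules pass over those that are not, and their reading is None.
At some moment in a run one of chip0, chip1, chip2, chip3, chip4, chip5, chip6, chip7, sheet may be knocked a few centimetres aside while the robot is not near it.
It also fails if it takes over 200 s, if anything falls off the work surface, if the arm or the gripper's body presses on something with over 40 N, if the wrist force passes 120 N, or if a joint passes its speed limit or range.

## Working session

There is one attempt and no reset: what is moved stays moved. The work goes in short steps, Python scripts to look and compute and a tool call to move; the robot and the scene stay as the last step left them, time stands still between calls to the robot, and variables do not carry over. Pictures are saved under pics/ and viewed, at most 15 in all, crops included, and the job is handed in when it is done.

Besides the shell and the picture viewer there is one more tool, called after "Call:" by a JSON object that holds its "name" and its "arguments". drive_tool: Moves the arm, as the interface text tells. Its arguments: {"type":"object","properties":{"xyz":{"type":"array","items":{"type":"array","items":{"type":"number"}}},"roll":{"type":"array","items":{"type":"number"}},"fingers":{"type":"number"},"force":{"type":"number"}},"required":["xyz","roll"]}

```bash
mkdir -p pics; cat > h.py <<'E'
import numpy as np, cv2, json
from rig import arm, get_image, camera_info, workorder
np.set_printoptions(precision=4, suppress=True)
def K(n):
    c=camera_info(n); f=192/np.tan(np.radians(c['fovy'])/2); return f,c['cx'],c['cy'],np.array(c['cam_to_world'])
def ray(n,u,v,z,k=None):
    f,cx,cy,T=k or K(n); d=T[:3,:3]@np.array([(u-cx)/f,(v-cy)/f,1]); o=T[:3,3]; return o+d*(z-o[2])/d[2]
def cloud(n,D,k=None):
    f,cx,cy,T=k or K(n); v,u=np.mgrid[:384,:512]; P=np.stack([(u-cx)/f*D,(v-cy)/f*D,D],-1); return P@T[:3,:3].T+T[:3,3]
def proj(n,p,k=None):
    f,cx,cy,T=k or K(n); q=T[:3,:3].T@(np.array(p)-T[:3,3]); return cx+f*q[0]/q[2],cy+f*q[1]/q[2]
def save(n,im,box=None,s=1):
    if box: im=im[box[1]:box[3],box[0]:box[2]]
    im=cv2.resize(im,None,fx=s,fy=s,interpolation=cv2.INTER_CUBIC)
    cv2.imwrite('pics/'+n+'.png',im[...,::-1])
def shot(n,name):
    k=K(n); im,D=get_image(n); np.savez(name,im=im,D=D,P=cloud(n,D,k)); return im,D,np.load(name+'.npz')['P'],k
E
python3 - <<'E'
from h import *
for n in('top','scene'):
    im,D,P,k=shot(n,n+'0'); save(n+'0',im,s=1.5)
    print(n,k)
print(arm.observe())
E
```

```text
top (np.float64(485.81860536050107), 247.07115543376432, 192.70971730492533, array([[ 0.0638, -0.9777,  0.2001,  0.3562],
       [-0.998 , -0.0622,  0.0145, -0.0351],
       [-0.0018, -0.2007, -0.9797,  1.3118],
       [ 0.    ,  0.    ,  0.    ,  1.    ]]))
scene (np.float64(432.48876564700674), 252.19977482682586, 183.7299875547967, array([[-0.7668,  0.3797, -0.5176,  1.254 ],
       [ 0.6416,  0.4269, -0.6373,  0.7399],
       [-0.021 , -0.8207, -0.5709,  0.799 ],
       [ 0.    ,  0.    ,  0.    ,  1.    ]]))
{'t': 0.1, 'joints': array([-1.3491,  0.4777,  0.0223,  1.5563, -0.0115,  1.1093, -0.0831]), 'joint_velocities': array([ 0.0008, -0.0012, -0.0009, -0.0039, -0.0006, -0.0012,  0.0005]), 'joint_torque': array([  0.0038, -58.4092,   1.5397, -27.3312,  -0.0542,   0.0131,
         0.0001]), 'tool_pos': array([0.2184, 0.6382, 0.2358]), 'ee_rot': array([-0.0001,  0.1641,  0.9864, -0.0008]), 'force': array([0.014 , 0.9343, 0.8801]), 'torque': array([-0.0104, -0.0113,  0.0078]), 'finger_force': 0.0, 'width': 0.0878217888705814}
```

View pics/top0.png

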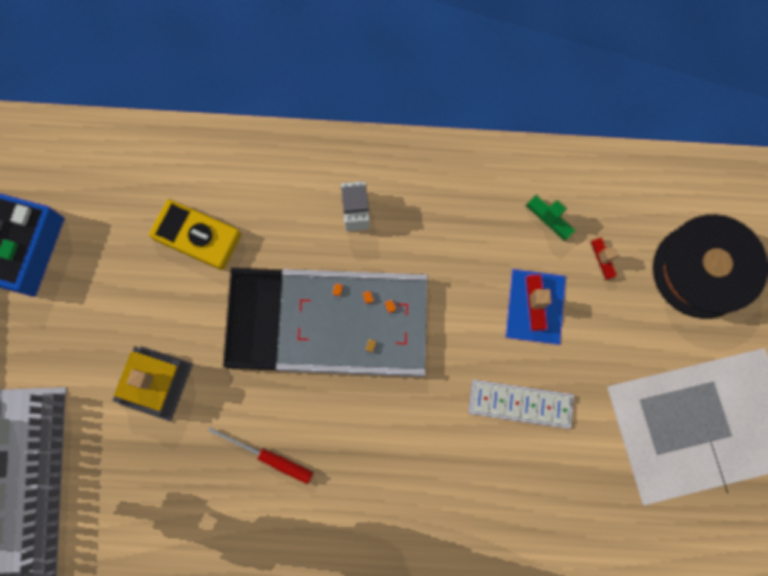

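View pics/scene0.png

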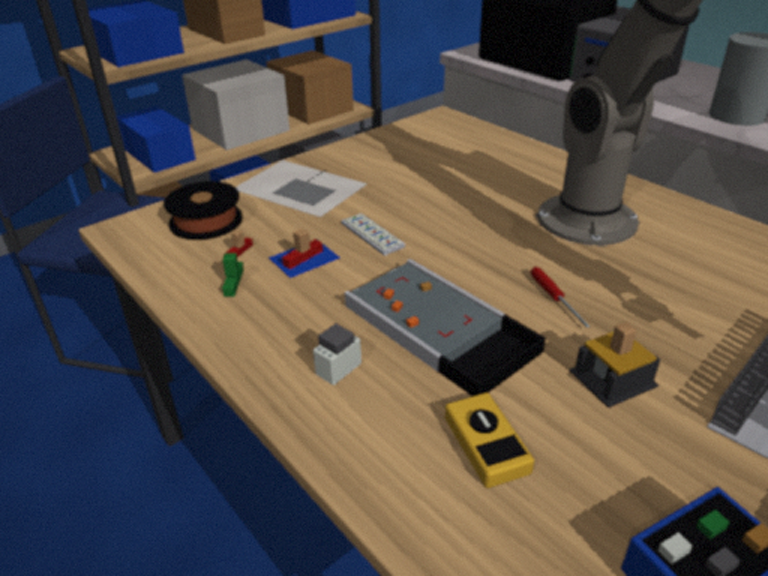

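Top view (1.5× pixels): the plate is at (350,323) with its black trough on the left, and four offcuts sit at (337,289), (368,297), (390,306) and (371,345). Scraper candidates are the green block (552,217), the small red block (603,258), the larger red block on the blue mat (538,300) and the red screwdriver (285,465). I choose the one on the mat. The roller is at (145,380) and the sheet at (522,404).

```bash
cat > meas.py <<'E'
from h import *
def load(n): d=np.load(n+'.npz'); return d['im'],d['D'],d['P']
def rect(n,mask,z,k=None,big=True):
    c,_=cv2.findContours(mask.astype(np.uint8),0,1); out=[]
    for q in sorted(c,key=cv2.contourArea,reverse=True):
        if len(q)<4: continue
        w=np.array([ray(n,u,v,z,k)[:2] for u,v in q[:,0]],np.float32)
        r=cv2.minAreaRect(w*1000); m=q[:,0].mean(0); out.append((np.array(r[0])/1000,np.array(r[1]),r[2],m))
        if big: break
    return out
E
python3 - <<'E'
from meas import *
im,D,P=load('top0'); hsv=cv2.cvtColor(im,cv2.COLOR_RGB2HSV); H,S,V=[hsv[...,i].astype(int) for i in range(3)]
k=K('top'); z=P[...,2]
def box(x0,y0,x1,y1):
    m=np.zeros(H.shape,bool); m[int(y0/1.5):int(y1/1.5),int(x0/1.5):int(x1/1.5)]=1; return m
def show(t,m,zz,big=True):
    for r in rect('top',m,zz,k,big): print(t,*r)
# heights
for t,(u,v) in dict(bench=(450,330),plate=(350,330),trough=(255,320),rail=(350,272),mat=(557,330),blade=(537,320),handle=(541,297),sheet=(522,404),rplate=(160,390),rh=(140,378),meter=(215,240),cont=(355,195)).items():
    print(t,P[int(v/1.5),int(u/1.5)])
show('mat',(box(490,255,580,360))&(H>95)&(H<130)&(S>140),.004)
red=((H<8)|(H>172))&(S>150)
show('blade',box(515,260,560,345)&red,.028)
show('smallred',box(585,230,625,285)&red,.02)
show('sheet',box(455,365,590,440)&(z>.006)&(S<70),.0135)
show('cradle',box(100,335,200,430)&(z>.045),.06)
y=(H>18)&(H<32)&(S>150)
show('rplate',box(100,335,200,430)&y&(z>.05)&(z<.085),.068)
show('rhandle',box(100,335,200,430)&(z>.1),.116)
show('shandle',box(500,255,580,345)&(z>.062),.074)
show('chips',box(285,280,420,372)&(S>130)&(H>=4)&(H<30),.042,False)
show('plate+rails',box(275,262,435,385)&(z>.018)&(S<60),.034)
show('rails',box(275,262,435,385)&(z>.0335)&(S<60),.036,False)
show('marks',box(285,285,425,360)&red|box(285,285,425,360)&((H<6)|(H>170))&(S>70)&(V>80),.03,False)
show('all',box(210,255,440,385)&((z>.018)|(V<45)),.036)
save('crop',im,(330,120,430,290),3.5)
E
```

```text
bench [ 0.5577 -0.1644 -0.0006]
plate [0.5415 0.0165 0.0308]
trough [0.5536 0.1902 0.0045]
rail [0.6475 0.0239 0.0318]
mat [ 0.5691 -0.3562  0.0047]
blade [ 0.3562 -0.0351  1.3118]
handle [ 0.6132 -0.3095  0.0761]
sheet [ 0.433  -0.295   0.0137]
rplate [0.413  0.3288 0.0726]
rh [0.4286 0.3517 0.1117]
meter [0.6897 0.2722 0.0352]
cont [0.7746 0.0233 0.0835]
mat [ 0.6112 -0.3175] [ 95.0679 124.8398] 85.88583374023438 [357.4553 204.6213]
blade [ 0.5849 -0.3167] [37.9133 23.8034] 3.6447958946228027 [358.2619 211.9762]
smallred [ 0.7047 -0.4357] [77.5335 22.3065] 21.52939224243164 [401.4638 172.1739]
sheet [ 0.4337 -0.2936] [179.7996  60.0914] 85.22447204589844 [347.9274 268.9385]
cradle [0.4274 0.355 ] [ 92.2857 100.9123] 75.50829315185547 [ 97.9404 253.7086]
rplate [0.4284 0.3553] [85.5657 81.3111] 75.49034881591797 [ 96.6949 253.3559]
rhandle [0.4283 0.353 ] [30.3217 25.7889] 75.61611938476562 [ 91.7949 251.8462]
shandle [ 0.6153 -0.3148] [23.7868 26.4025] 3.63938045501709 [361.6111 197.5   ]
chips [ 0.5878 -0.0522] [20.4271 14.3268] 29.67095375061035 [259.8421 203.7368]
chips [ 0.6019
[... 1097 characters left out ...]
9214 [280.3333 217.6667]
rails [ 0.5708 -0.0783] [5.988  1.1967] 29.4979190826416 [269.25 211.  ]
rails [0.5982 0.1393] [6.1403 1.1904] 30.895776748657227 [188.75 196.  ]
rails [ 0.6233 -0.0744] [6.0007 1.2236] 66.48298645019531 [269.   191.75]
rails [0.6288 0.0459] [1.2119 6.0977] 68.04438781738281 [224.25 187.  ]
marks [0.5854 0.1056] [14.2115 25.0962] 54.114112854003906 [201.32 201.72]
marks [ 0.5304 -0.0801] [13.1271 24.6169] 48.6199951171875 [268.7917 226.5   ]
marks [0.5249 0.1034] [24.8711 14.2011] 43.863990783691406 [200.2  223.88]
marks [ 0.5868 -0.0743] [19.056  16.0932] 3.235734701156616 [269.12 204.4 ]
all [0.5568 0.0593] [183.4343 354.1414] 1.2244256734848022 [217.452  213.9141]
```

View pics/crop.png

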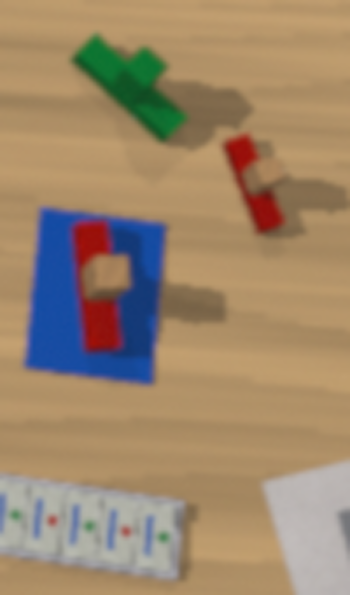

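The close crop confirms it: the larger red scraper stands on the mat at crop pixel (100,285), turned about 14°. The small red one (260,185) and the green one (130,85) are look-alikes.

```bash
cat >> h.py <<'E'
from scipy.spatial.transform import Rotation as Ro
def mv(p,yaw=None):
    s=arm.observe(); w,x,y,z=s['ee_rot']; R=Ro.from_quat([x,y,z,w]).as_matrix()
    cur=np.degrees(np.arctan2(R[1,1],R[0,1])); d=0
    if yaw is not None: d=(cur-yaw+90)%180-90
    print('t',round(s['t'],2),'cur',s['tool_pos'],'yaw',round(cur,2),'w',round(s['width'],4),'shift cm',R.T@(np.array(p)-s['tool_pos'])*100,'roll',round(np.radians(d),4),'F',s['force'])
E
python3 - <<'E'
from h import *
mv([.48,.0137,.40],1.4)
s=arm.observe(); print(K('wrist')[3], s['joints'])
E
```

```text
t 0.1 cur [0.2184 0.6382 0.2358] yaw 71.11 w 0.0878 shift cm [-44.9673 -50.639  -16.3335] roll 1.2166 F [0.014  0.9343 0.8801]
[[ 0.3244  0.9171  0.2316  0.1554]
 [ 0.9459 -0.314  -0.0815  0.6598]
 [-0.0021  0.2455 -0.9694  0.3836]
 [ 0.      0.      0.      1.    ]] [-1.3491  0.4777  0.0223  1.5563 -0.0115  1.1093 -0.0831]
```

Call:
{"name": "drive_tool", "arguments": {"xyz": [[-45,-50.6,-16.3],[-45,-50.6,-16.3],[-45,-50.6,-16.3],[-45,-50.6,-16.3],[-45,-50.6,-16.3],[-45,-50.6,-16.3],[-45,-50.6,-16.3],[-45,-50.6,-16.3],[-45,-50.6,-16.3],[-45,-50.6,-16.3]], "roll": [1.217,1.217,1.217,1.217,1.217,1.217,1.217,1.217,1.217,1.217]}}

```text
t: 1.1
tool_pos: [0.4068, 0.1882, 0.354]
ee_rot: [-0.0, 0.699, 0.715, 0.0]
force: [1.0, -0.1, 0.6]
width: 0.0878
finger_force: 0.0
```

```bash
python3 - <<'E'
from h import *
mv([.48,.0137,.40],1.4)
print(K('wrist')[3], K('wrist')[0])
E
```

```text
t 1.1 cur [0.4068 0.1882 0.354 ] yaw 1.34 w 0.0878 shift cm [-17.6171   6.9122  -4.6075] roll -0.001 F [ 0.9638 -0.1373  0.5592]
[[ 0.9997  0.0222  0.0054  0.4051]
 [ 0.0228 -0.9692 -0.2453  0.2546]
 [-0.0002  0.2453 -0.9694  0.5018]
 [ 0.      0.      0.      1.    ]] 305.15089872711235
```

Call:
{"name": "drive_tool", "arguments": {"xyz": [[-18,12,-6],[-18,12,-6],[-18,12,-6],[-18,12,-6],[-18,12,-6],[-18,12,-6],[-18,12,-6]], "roll": [0,0,0,0,0,0,0]}}

```text
t: 1.8
tool_pos: [0.5305, 0.0135, 0.4131]
ee_rot: [-0.0, 0.699, 0.715, -0.0]
force: [-0.9, 0.1, -0.5]
width: 0.0877
finger_force: 0.0
```

```bash
python3 - <<'E'
from h import *
im,D,P,k=shot('wrist','w1'); np.save('w1k',k[3]); print(k); save('w1',im,s=1.5); print(arm.observe()['tool_pos'])
E
```

```text
(np.float64(305.15089872711235), 256.51421575461416, 189.87038599951273, array([[ 0.9997,  0.0221,  0.0045,  0.529 ],
       [ 0.0226, -0.9691, -0.2457,  0.0799],
       [-0.0011,  0.2457, -0.9693,  0.5609],
       [ 0.    ,  0.    ,  0.    ,  1.    ]]))
[0.5302 0.0144 0.4129]
```

View pics/w1.png

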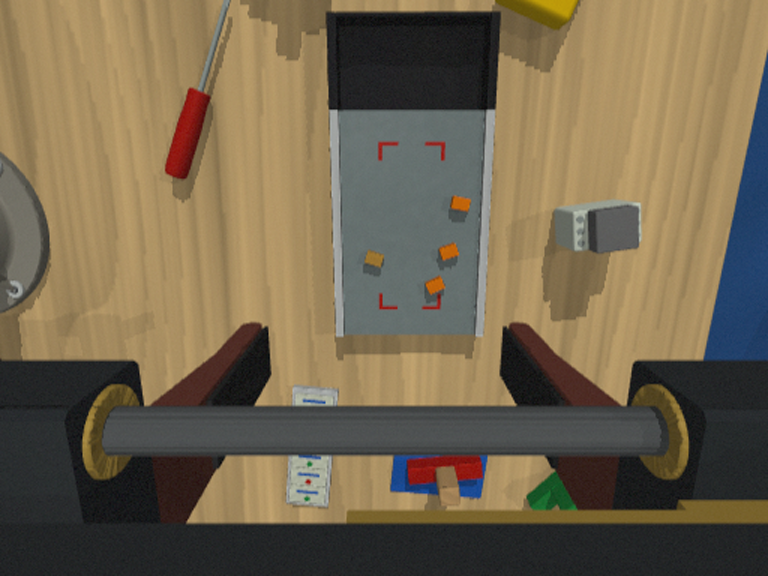

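The wrist view shows the plate corners at about (337,110), (490,110), (340,335) and (480,335), the red marks inside, and four offcuts at (460,204), (448,252), (435,286) and (374,259). The gripper hides the lower part, apart from the scraper blade at (445,470).

```bash
python3 - <<'E'
from meas import *
im,D,P=load('w1'); T=np.load('w1k.npy'); k=(305.1509,256.514,189.870,T)
hsv=cv2.cvtColor(im,cv2.COLOR_RGB2HSV); H,S,V=[hsv[...,i].astype(int) for i in range(3)]
def box(x0,y0,x1,y1):
    m=np.zeros(H.shape,bool); m[int(y0/1.5):int(y1/1.5),int(x0/1.5):int(x1/1.5)]=1; return m
red=((H<8)|(H>172))&(S>110)
c=[]
for b in [(370,135,405,165),(420,135,450,165),(372,285,404,315),(415,291,447,315)]:
    m=box(*b)&((H<6)|(H>172))&(S>110)
    v,u=np.nonzero(m); w=np.array([ray('wrist',a,d,.03,k)[:2] for a,d in zip(u,v)]); print(b,len(w),w.min(0),w.max(0),(w.min(0)+w.max(0))/2); c.append((w.min(0)+w.max(0))/2)
c=np.array(c); print('marks mid',c.mean(0)); ax=c[1]+c[3]-c[0]-c[2]; ay=c[0]+c[1]-c[2]-c[3]
print('yaw',np.degrees(np.arctan2(ax[1],ax[0])),np.degrees(np.arctan2(-ay[0],ay[1])))
# rails: bright
for b in [(325,105,350,340),(470,105,500,340)]:
    m=box(*b)&(V>135)&(S<50); print('rail',rect('wrist',m,.036,k))
m=box(340,105,490,345)&(V<=135)&(S<70)&(V>70); print('face',rect('wrist',m,.03,k))
m=box(395,450,490,500)&red; print('blade',rect('wrist',m,.028,k))
for b in [(445,190,475,215),(438,240,462,263),(422,274,448,297),(362,248,388,270)]:
    m=box(*b)&(S>130)&(H>=4)&(H<30); print('chip',rect('wrist',m,.042,k)[0][:3])
for (u,v) in [(400,200),(345,200),(480,200),(415,60),(450,468),(440,490),(600,350)]: print(P[int(v/1.5),int(u/1.5)])
E
```

```text
(370, 135, 405, 165) 57 [0.5203 0.0903] [0.5419 0.1084] [0.5311 0.0994]
(420, 135, 450, 165) 57 [0.5719 0.0919] [0.5944 0.1112] [0.5831 0.1015]
(372, 285, 404, 315) 40 [ 0.5254 -0.0832] [ 0.5457 -0.0662] [ 0.5356 -0.0747]
(415, 291, 447, 315) 48 [ 0.5766 -0.082 ] [ 0.5984 -0.0646] [ 0.5875 -0.0733]
marks mid [0.5593 0.0132]
yaw 1.9477956713953406 1.4499438855788114
rail [(array([0.4742, 0.0109]), array([  9.1662, 259.3337]), 1.4099810123443604, array([224.0162, 148.7476]))]
rail [(array([0.6441, 0.0148]), array([  9.2181, 259.2404]), 1.4242887496948242, array([323.0584, 148.4903]))]
face [(array([0.5595, 0.0132]), array([162.5896, 260.4028]), 1.4144917726516724, array([273.7707, 145.9938]))]
blade [(array([ 0.6164, -0.3054]), array([98.8074, 38.4974]), 7.019720077514648, array([295.8029, 311.6934]))]
chip (array([0.6132, 0.0447]), array([14.1966, 21.0165]), 80.17892456054688)
chip (array([ 0.6031, -0.0101]), array([20.0687, 15.5893]), 20.228652954101562)
chip (array([ 0.5896, -0.0504]), array([19.61  , 15.4604]), 28.823888778686523)
chip (array([ 0.518 , -0.0202]), array([13.3541, 19.1473]), 72.59104919433594)
[0.5455 0.0461 0.028 ]
[0.4838 0.0449 0.0302]
[0.6382 0.0483 0.0289]
[0.5584 0.1985 0.0031]
[ 0.6229 -0.2996  0.0363]
[ 0.6051 -0.3035  0.0727]
[ 0.8151 -0.1429  0.0009]
```

```bash
python3 - <<'E'
from h import *
mv([.613,-.33,.30],10)
E
```

```text
t 1.85 cur [0.5302 0.0144 0.4129] yaw 1.44 w 0.0877 shift cm [-34.6373   7.4269  11.2735] roll -0.1494 F [0.4979 0.388  0.406 ]
```

Call:
{"name": "drive_tool", "arguments": {"xyz": [[-34.6,7.4,11.3],[-34.6,7.4,11.3],[-34.6,7.4,11.3],[-34.6,7.4,11.3],[-34.6,7.4,11.3],[-34.6,7.4,11.3],[-34.6,7.4,11.3],[-34.6,7.4,11.3],[-34.6,7.4,11.3],[-34.6,7.4,11.3]], "roll": [-0.15,-0.15,-0.15,-0.15,-0.15,-0.15,-0.15,-0.15,-0.15,-0.15]}}

```text
t: 2.85
tool_pos: [0.6132, -0.3293, 0.2997]
ee_rot: [-0.001, 0.643, 0.766, 0.0]
force: [0.5, 0.9, 0.1]
width: 0.088
finger_force: 0.0
```

```bash
python3 - <<'E'
from meas import *
im,D,P,k=shot('wrist','w2'); save('w2',im,s=1.5); print(arm.observe()['tool_pos'])
hsv=cv2.cvtColor(im,cv2.COLOR_RGB2HSV); H,S,V=[hsv[...,i].astype(int) for i in range(3)]
m=np.zeros(H.shape,bool); m[:235]=1
red=((H<8)|(H>172))&(S>130)&m
for r in rect('wrist',red,.028,k,False)[:3]: print('red',*r)
blue=(H>95)&(H<130)&(S>140)&m
mm=cv2.morphologyEx((blue|(m&(P[...,2]>.02)&(abs(P[...,0]-.61)<.07)&(abs(P[...,1]+.316)<.06))).astype(np.uint8),2,np.ones((3,3)))
print('mat',rect('wrist',mm,.004,k))
hm=m&(P[...,2]>.066)&(P[...,2]<.09)&(abs(P[...,0]-.61)<.07)&(abs(P[...,1]+.316)<.07); print('handle',rect('wrist',hm,.074,k))
sh=m&(P[...,2]>.006)&(S<70)&(P[...,0]<.5)&(P[...,1]<-.17); print('sheet',rect('wrist',sh,.0135,k))
E
```

```text
[ 0.6138 -0.3284  0.3003]
red [ 0.5875 -0.3171] [38.7282 23.3172] 9.988092422485352 [239.6    150.4706]
red [ 0.6487 -0.3094] [36.4653 24.0644] 7.247669219970703 [285.0494 152.5556]
red [ 0.7674 -0.3975] [17.0315 47.7724] 53.16425323486328 [352.76   225.4667]
mat [(array([ 0.6134, -0.3172]), array([ 98.2176, 128.5442]), 85.91655731201172, array([257.9223, 150.3378]))]
handle [(array([ 0.6176, -0.3131]), array([25.5928, 25.9781]), 6.135515213012695, array([262.5541, 156.0135]))]
sheet [(array([ 0.4375, -0.2925]), array([177.6991,  60.4763]), 85.22686004638672, array([136.2493, 109.1701]))]
```

View pics/w2.png

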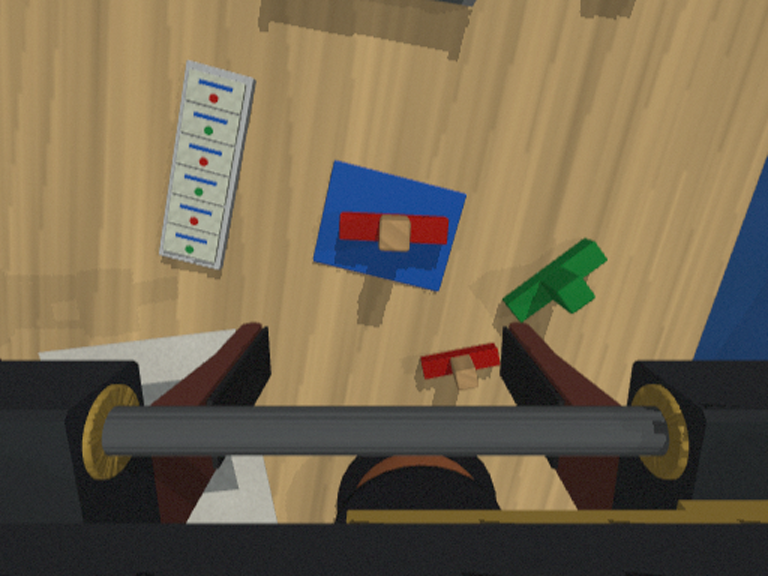

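The scraper stands square on the mat: blade from (340,225) to (447,230), handle at (394,233). Its centre is at (0.618, -0.313) with yaw 7.2°, and the sheet at the left has its panels up.

```bash
python3 - <<'E'
from h import *
mv([.618,-.3132,.0495],7.2)
E
```

```text
t 2.9 cur [ 0.6138 -0.3284  0.3003] yaw 10.1 w 0.0879 shift cm [ 1.3782  0.6822 25.087 ] roll 0.0506 F [ 0.2627  0.3571 -0.1702]
```

Call:
{"name": "drive_tool", "arguments": {"xyz": [[1.4,0.7,5],[1.4,0.7,10],[1.4,0.7,15],[1.4,0.7,19],[1.4,0.7,21.5],[1.4,0.7,23.5],[1.4,0.7,24.5],[1.4,0.7,25.1],[1.4,0.7,25.1],[1.4,0.7,25.1]], "roll": [0.05,0.05,0.05,0.05,0.05,0.05,0.05,0.05,0.05,0.05], "fingers": 0}}

```text
t: 3.9
tool_pos: [0.6184, -0.3158, 0.051]
ee_rot: [0.001, 0.662, 0.75, 0.0]
force: [0.1, -0.3, -0.0]
width: 0.0882
finger_force: 0.0
```

Call:
{"name": "drive_tool", "arguments": {"xyz": [[0,0,0],[0,0,0],[0,0,0],[0,0,0],[0,0,0],[0,0,0],[0,0,0]], "roll": [0,0,0,0,0,0,0], "fingers": 1, "force": 40}}

```text
t: 4.6
tool_pos: [0.6176, -0.3159, 0.0496]
ee_rot: [-0.0, 0.662, 0.75, -0.0]
force: [0.6, 1.3, 0.5]
width: 0.0352
finger_force: 0.0
```

Call:
{"name": "drive_tool", "arguments": {"xyz": [[0,0,-2],[0,0,-4],[0,0,-7],[0,0,-10],[0,0,-12],[0,0,-12],[0,0,-12]], "roll": [0,0,0,0,0,0,0]}}

```text
t: 5.3
tool_pos: [0.6174, -0.3155, 0.1689]
ee_rot: [-0.0, 0.662, 0.75, 0.0]
force: [-0.1, 0.4, -2.6]
width: 0.0258
finger_force: 40.0
```

```bash
python3 - <<'E'
from h import *
import numpy as np
C=np.array([.5588,.0132]); a=np.radians(1.45); ex=np.array([np.cos(a),np.sin(a)]); ey=np.array([-ex[1],ex[0]])
for x,y in [(27,-114),(27,130),(-27,-114)]: print(C+ex*x/1000+ey*y/1000)
p=C+ex*.027-ey*.114
mv([*p,.15],1.45)
E
```

```text
[ 0.5887 -0.1001]
[0.5825 0.1438]
[ 0.5347 -0.1014]
t 5.3 cur [ 0.6174 -0.3155  0.1689] yaw 7.11 w 0.0258 shift cm [21.7262 -0.18    1.9047] roll 0.0988 F [-0.1352  0.441  -2.5768]
```

```bash
python3 - <<'E'
from meas import *
im,D,P,k=shot('scene','s1')
hsv=cv2.cvtColor(im,cv2.COLOR_RGB2HSV); H,S,V=[hsv[...,i].astype(int) for i in range(3)]
red=((H<8)|(H>172))&(S>120)&(np.hypot(P[...,0]-.617,P[...,1]+.316)<.07)&(P[...,2]>.04)
p=P[red]; print(len(p),np.percentile(p,[2,25,50,75,98],axis=0)); print(arm.observe()['tool_pos'])
E
```

```text
580 [[ 0.5739 -0.3267  0.1066]
 [ 0.5971 -0.3075  0.1238]
 [ 0.6205 -0.3008  0.2029]
 [ 0.6356 -0.2945  0.295 ]
 [ 0.664  -0.2818  0.3244]]
[ 0.6169 -0.3151  0.1681]
```

Call:
{"name": "drive_tool", "arguments": {"xyz": [[5,0,0],[10,0,0],[15,-0.2,0],[20,-0.2,0],[21.7,-0.2,0],[21.7,-0.2,3],[21.7,-0.2,5],[21.7,-0.2,6.5],[21.7,-0.2,6.7],[21.7,-0.2,6.7]], "roll": [0.1,0.1,0.1,0.1,0.1,0.1,0.1,0.1,0.1,0.1]}}

```text
t: 6.35
tool_pos: [0.5884, -0.1012, 0.1021]
ee_rot: [-0.0, 0.699, 0.715, -0.001]
force: [0.1, -0.6, -1.8]
width: 0.0255
finger_force: 40.0
```

```bash
python3 - <<'E'
from meas import *
im,D,P,k=shot('scene','s2')
mv([.5887,-.1001,.09],1.45); save('s2',im,(150,100,450,290),2.5)
E
```

```text
t 6.4 cur [ 0.589  -0.1013  0.1029] yaw 1.33 w 0.0257 shift cm [ 0.1241 -0.0246  1.285 ] roll -0.0021 F [ 0.2034 -0.7179 -0.808 ]
```

View pics/s2.png

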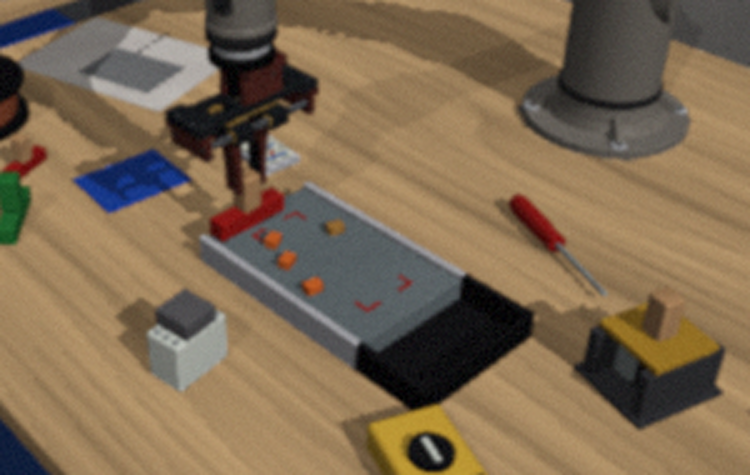

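The scene view shows the scraper held upright above the open end of the plate at (250,215), between the rails, with all four offcuts ahead of it.

Call:
{"name": "drive_tool", "arguments": {"xyz": [[0,0,0.2],[0,0,0.4],[0,0,0.6],[0,0,0.7],[0,0,0.8],[0,0,0.8]], "roll": [0,0,0,0,0,0]}}

```text
t: 7.0
tool_pos: [0.5893, -0.101, 0.0971]
ee_rot: [-0.0, 0.699, 0.715, 0.001]
force: [-6.2, 2.5, 20.1]
width: 0.026
finger_force: 40.0
```

Call:
{"name": "drive_tool", "arguments": {"xyz": [[0,0,0.1],[0,0,0.2],[0,0,0.2],[0,0,0.2]], "roll": [0,0,0,0]}}

```text
t: 7.4
tool_pos: [0.5894, -0.1012, 0.097]
ee_rot: [-0.0, 0.699, 0.715, 0.002]
force: [-13.4, 4.2, 37.6]
width: 0.0259
finger_force: 40.0
```

Call:
{"name": "drive_tool", "arguments": {"xyz": [[0,0,0.1],[0,0,0.2],[0,0,0.2],[0,0,0.2]], "roll": [0,0,0,0]}}

```text
t: 7.8
tool_pos: [0.5894, -0.1013, 0.097]
ee_rot: [-0.001, 0.699, 0.715, 0.002]
force: [-19.7, 6.7, 57.6]
width: 0.0258
finger_force: 40.1
```

Call:
{"name": "drive_tool", "arguments": {"xyz": [[0,0,-0.8],[0,0,-1.6],[0,-0.3,-1.6],[0,-0.6,-1.6],[0,-0.6,-1.6]], "roll": [0,0,0,0,0]}}

```text
t: 8.3
tool_pos: [0.5817, -0.1008, 0.1059]
ee_rot: [-0.001, 0.699, 0.715, -0.001]
force: [0.0, -0.4, -1.7]
width: 0.0257
finger_force: 40.0
```

```bash
python3 - <<'E'
from meas import *
im,D,P,k=shot('scene','s3')
s=arm.observe(); print(s['tool_pos'],s['force'])
hsv=cv2.cvtColor(im,cv2.COLOR_RGB2HSV); H,S,V=[hsv[...,i].astype(int) for i in range(3)]
red=((H<8)|(H>172))&(S>140)&(abs(P[...,0]-.585)<.07)&(abs(P[...,1]+.1)<.03)&(P[...,2]>.03)&(P[...,2]<.085)
p=P[red]; print(len(p),p.min(0),p.max(0),np.histogram(p[:,2],20)); 
t=p[p[:,2]>np.percentile(p[:,2],70)]
f=p[(p[:,1]>-.094)]; print('front face x',np.percentile(f[:,0],[1,50,99]), 'z of bottom along x',[ (round(a,3),round(np.percentile(f[abs(f[:,0]-a)<.006][:,2],5),4),round(np.percentile(f[abs(f[:,0]-a)<.006][:,2],95),4)) for a in np.arange(.54,.64,.0125) if (abs(f[:,0]-a)<.006).sum()>5])
save('s3',im,(215,155,300,215),8)
E
```

```text
[ 0.5821 -0.1008  0.1059] [-0.1185 -0.2583 -1.8653]
271 [ 0.5302 -0.115   0.0323] [ 0.63   -0.075   0.0798] (array([ 1,  0,  1,  2, 16, 16, 22, 18, 17, 20, 18, 23, 45, 54, 13,  1,  1,
        0,  1,  2]), array([0.0323, 0.0347, 0.0371, 0.0394, 0.0418, 0.0442, 0.0466, 0.0489,
       0.0513, 0.0537, 0.056 , 0.0584, 0.0608, 0.0632, 0.0655, 0.0679,
       0.0703, 0.0727, 0.075 , 0.0774, 0.0798]))
front face x [0.534  0.5853 0.6293] z of bottom along x [(np.float64(0.54), np.float64(0.0461), np.float64(0.0652)), (np.float64(0.552), np.float64(0.0448), np.float64(0.066)), (np.float64(0.565), np.float64(0.0433), np.float64(0.0784)), (np.float64(0.577), np.float64(0.0429), np.float64(0.061)), (np.float64(0.59), np.float64(0.0433), np.float64(0.0647)), (np.float64(0.602), np.float64(0.0431), np.float64(0.0666)), (np.float64(0.615), np.float64(0.045), np.float64(0.0626)), (np.float64(0.627), np.float64(0.0446), np.float64(0.0654))]
```

View pics/s3.png

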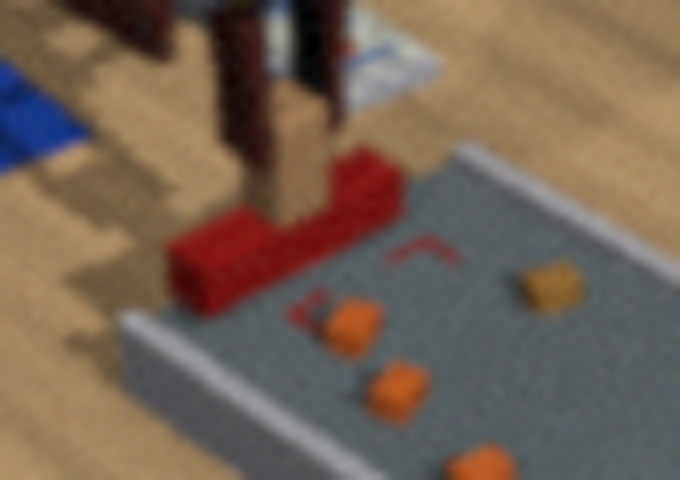

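The blade hangs clear between the rails: in the crop its left end is at (210,290) and the rail at (130,320). Its underside is about 12 mm above the face.

Call:
{"name": "drive_tool", "arguments": {"xyz": [[0,0,0.2],[0,0,0.5],[0,0,0.8],[0,0,0.9],[0,0,1.0],[0,0,1.0]], "roll": [0,0,0,0,0,0]}}

```text
t: 8.95
tool_pos: [0.5825, -0.101, 0.0971]
ee_rot: [-0.001, 0.699, 0.715, 0.0]
force: [-2.4, 1.1, 5.9]
width: 0.0256
finger_force: 40.0
```

Call:
{"name": "drive_tool", "arguments": {"xyz": [[0,0,0.1],[0,0,0.2],[0,0,0.2],[0,0,0.2]], "roll": [0,0,0,0]}}

```text
t: 9.35
tool_pos: [0.5825, -0.1011, 0.0971]
ee_rot: [-0.001, 0.699, 0.715, 0.001]
force: [-10.0, 2.4, 24.8]
width: 0.0259
finger_force: 40.0
```

Call:
{"name": "drive_tool", "arguments": {"xyz": [[0,0,-0.3],[2,0,-0.3],[4,0,-0.3],[6,0,-0.3],[8,0,-0.3],[10,0,-0.3],[12,0,-0.3],[14,0,-0.3],[16,0,-0.3],[18,0,-0.3]], "roll": [0,0,0,0,0,0,0,0,0,0]}}

```text
t: 10.35
tool_pos: [0.5785, 0.0798, 0.0975]
ee_rot: [0.0, 0.699, 0.716, -0.0]
force: [0.2, -0.8, -0.5]
width: 0.0256
finger_force: 40.0
```

Call:
{"name": "drive_tool", "arguments": {"xyz": [[1.5,0,0],[3,0,0],[4.5,0,0],[6,0,0],[7,0,0],[7,0,0],[7,0,0]], "roll": [0,0,0,0,0,0,0]}}

```text
t: 11.05
tool_pos: [0.5768, 0.1487, 0.0976]
ee_rot: [0.0, 0.699, 0.716, -0.0]
force: [0.4, -0.1, -2.3]
width: 0.0255
finger_force: 40.0
```

Call:
{"name": "drive_tool", "arguments": {"xyz": [[0,0,-1],[0,0,-3],[-3,-2,-4],[-8,-4.4,-4],[-13,-4.4,-4],[-18,-4.4,-4],[-23,-4.4,-4],[-24.8,-4.4,-4],[-24.8,-4.4,-4],[-24.8,-4.4,-4]], "roll": [0,0,0,0,0,0,0,0,0,0]}}

```text
t: 12.05
tool_pos: [0.5386, -0.1008, 0.1382]
ee_rot: [0.0, 0.699, 0.715, 0.0]
force: [0.3, 0.6, -1.8]
width: 0.0256
finger_force: 40.0
```

```bash
python3 - <<'E'
from meas import *
im,D,P,k=shot('scene','s4'); save('s4',im,(190,130,390,280),3.5)
mv([.5588-.022+.0029,.0132-.114-.0006,.0976],1.45)
E
```

```text
t 12.1 cur [ 0.5388 -0.0995  0.138 ] yaw 1.36 w 0.0259 shift cm [-0.1923  0.0869  4.0351] roll -0.0016 F [ 0.3428  0.726  -1.6521]
```

View pics/s4.png

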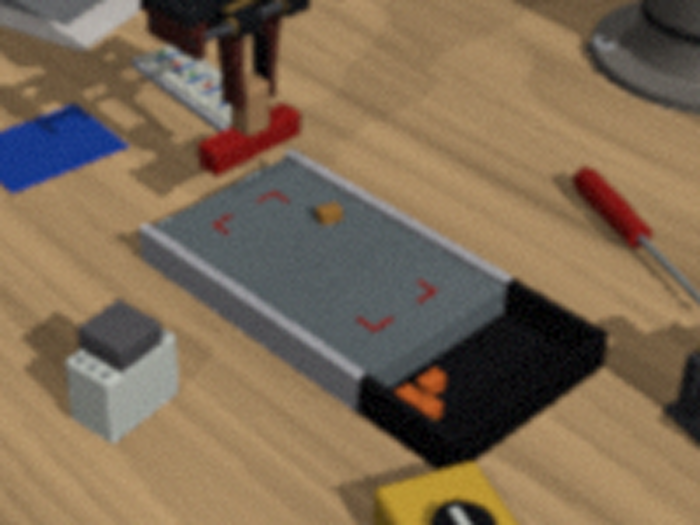

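Three orange offcuts are now in the trough at (425,392), and the brass one remains on the plate at (328,213). Next is a second pass on the other side.

Call:
{"name": "drive_tool", "arguments": {"xyz": [[0,0,1.5],[0,0,3],[0,0,3.7],[0,0,4],[2,0,4],[4,0,4],[6,0,4],[8,0,4],[10,0,4],[12,0,4]], "roll": [0,0,0,0,0,0,0,0,0,0]}}

```text
t: 13.1
tool_pos: [0.5357, 0.021, 0.0972]
ee_rot: [-0.0, 0.698, 0.716, -0.0]
force: [-0.3, 0.8, -2.3]
width: 0.0256
finger_force: 40.0
```

Call:
{"name": "drive_tool", "arguments": {"xyz": [[2,0,0],[4,0,0],[6,0,0],[7.5,0,0],[9,0,0],[10.5,0,0],[12,0,0],[12.9,0,0],[12.9,0,0],[12.9,0,0]], "roll": [0,0,0,0,0,0,0,0,0,0]}}

```text
t: 14.1
tool_pos: [0.5328, 0.1486, 0.0977]
ee_rot: [0.0, 0.699, 0.716, -0.0]
force: [0.4, -0.3, -0.8]
width: 0.0256
finger_force: 40.0
```

Call:
{"name": "drive_tool", "arguments": {"xyz": [[0,0,-1],[0,0,-3],[-2,0,-6],[-7,0,-8],[-12,0,-9],[-17,0,-9],[-22,0,-9],[-27,0,-9],[-32,0,-9],[-32,0,-9]], "roll": [0,0,0,0,0,0,0,0,0,0]}}

```text
t: 15.1
tool_pos: [0.5384, -0.1803, 0.1895]
ee_rot: [0.002, 0.703, 0.711, -0.001]
force: [-0.4, 0.3, -1.7]
width: 0.0257
finger_force: 40.0
```

```bash
python3 - <<'E'
from meas import *
im,D,P,k=shot('top','t2'); im2,_,P2,_=shot('scene','s5')
save('s5',np.hstack([im[170:270,120:320],im2[150:250,190:390]]),s=2)
mv([.6125,-.3173,.15],-4)
hsv=cv2.cvtColor(im,cv2.COLOR_RGB2HSV); H,S,V=[hsv[...,i].astype(int) for i in range(3)]
m=np.zeros(H.shape,bool); m[170:265,140:290]=1
for r in rect('top',m&(S>130)&(H>=6)&(H<30)&(V>90),.01,k,False): print(*r)
m=np.zeros(H.shape,bool); m[230:300,290:400]=1
print(rect('top',m&(P[...,2]>.006)&(P[...,2]<.03)&(S<70),.0135,k))
E
```

```text
t 15.2 cur [ 0.5395 -0.174   0.1884] yaw 1.03 w 0.0255 shift cm [-14.4548   7.0347   3.8556] roll 0.0879 F [ 0.8988  0.5205 -2.3739]
[0.5996 0.1775] [39.401  45.4517] 85.36356353759766 [177.1455 195.3273]
[0.6558 0.2634] [25.5281 38.6922] 3.6343865394592285 [146.2051 173.5641]
[0.5105 0.1676] [21.9119 13.4771] 5.270816802978516 [176.7143 228.8095]
[(array([ 0.4337, -0.296 ]), array([175.1281,  60.8979]), 84.64618682861328, array([350.8869, 270.0298]))]
```

View pics/s5.png

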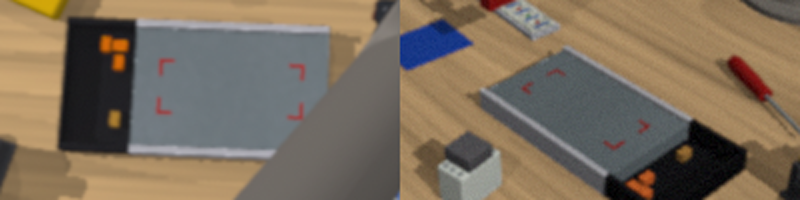

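All four offcuts lie in the trough: three orange at (113,48) and the brass one at (114,118) in the left half. Now I put the scraper back on its mat.

Call:
{"name": "drive_tool", "arguments": {"xyz": [[-5,2.5,0],[-10,5,0],[-14.5,7,0],[-14.5,7,3],[-14.5,7,6],[-14.5,7,8.5],[-14.5,7,10],[-14.5,7,11],[-14.5,7,11.1],[-14.5,7,11.1]], "roll": [0.09,0.09,0.09,0.09,0.09,0.09,0.09,0.09,0.09,0.09]}}

```text
t: 16.2
tool_pos: [0.6146, -0.314, 0.0776]
ee_rot: [0.001, 0.73, 0.684, 0.0]
force: [-0.2, -1.0, -1.2]
width: 0.0259
finger_force: 40.0
```

```bash
python3 - <<'E'
from h import *
mv([.6125,-.3173,.0725],-4)
E
```

```text
t 16.2 cur [ 0.6146 -0.314   0.0776] yaw -3.75 w 0.0259 shift cm [-0.3382 -0.1863  0.508 ] roll 0.0044 F [-0.1737 -0.9886 -1.1744]
```

Call:
{"name": "drive_tool", "arguments": {"xyz": [[-0.3,-0.2,0.3],[-0.3,-0.2,0.5],[-0.3,-0.2,0.6],[-0.3,-0.2,0.65],[-0.3,-0.2,0.65]], "roll": [0,0,0,0,0]}}

```text
t: 16.7
tool_pos: [0.6118, -0.3176, 0.0712]
ee_rot: [0.0, 0.73, 0.683, 0.0]
force: [-1.1, 0.4, 5.3]
width: 0.0258
finger_force: 40.0
```

Touching the mat with about 5 N, so I release and lift.

Call:
{"name": "drive_tool", "arguments": {"xyz": [[0,0,0],[0,0,0],[0,0,0],[0,0,0],[0,0,0],[0,0,0],[0,0,0],[0,0,0]], "roll": [0,0,0,0,0,0,0,0], "fingers": 0}}

```text
t: 17.5
tool_pos: [0.6117, -0.3171, 0.0701]
ee_rot: [-0.0, 0.73, 0.683, 0.0]
force: [-0.7, -0.2, -0.2]
width: 0.0859
finger_force: 0.0
```

Call:
{"name": "drive_tool", "arguments": {"xyz": [[0,0,-2],[0,0,-5],[0,0,-10],[0,-5,-15],[0,-10,-20],[2,-15,-20],[2,-17,-20],[2,-17.5,-20],[2,-17.5,-20]], "roll": [0,0,0,0,0,0,0,0,0]}}

```text
t: 18.4
tool_pos: [0.4373, -0.2854, 0.2708]
ee_rot: [0.0, 0.73, 0.683, 0.002]
force: [-0.1, -0.3, 0.3]
width: 0.0878
finger_force: 0.0
```

```bash
python3 - <<'E'
from meas import *
im,D,P,k=shot('wrist','w3'); save('w3',im,s=1.2); s=arm.observe(); print(s['tool_pos'])
hsv=cv2.cvtColor(im,cv2.COLOR_RGB2HSV); H,S,V=[hsv[...,i].astype(int) for i in range(3)]
m=np.zeros(H.shape,bool); m[:240]=1
red=((H<8)|(H>172))&(S>130)&m
for r in rect('wrist',red,.028,k,False)[:3]: print('red',*r)
g=m&(P[...,2]>.006)&(P[...,2]<.03)&(S<70)&(P[...,0]<.5)&(P[...,0]>.37)&(abs(P[...,1]+.29)<.12)
g[:, :]&=True
print('sheet',rect('wrist',g,.0135,k))
b=m&(P[...,2]>.001)&(V>0)&(S<90)&(P[...,0]<.5)&(abs(P[...,1]+.29)<.12)&(P[...,2]<.03); print(rect('wrist',b,.0135,k))
mv([.437,-.293,.012],-4.8)
E
```

```text
[ 0.439  -0.2852  0.2706]
red [ 0.608  -0.3152] [ 25.4556 105.3654] 86.0744857788086 [388.763  176.8815]
red [ 0.5655 -0.3819] [16.3539 57.4581] 41.774600982666016 [355.036  228.8288]
red [ 0.2976 -0.3627] [57.0058 15.9781] 41.84075927734375 [158.2667 228.0833]
sheet [(array([ 0.4352, -0.2923]), array([177.4389,  59.2693]), 85.2503890991211, array([255.0407, 164.8169]))]
[(array([ 0.4352, -0.2928]), array([179.3391,  59.4279]), 85.06645965576172, array([255.1072, 164.6348]))]
t 18.45 cur [ 0.439  -0.2852  0.2706] yaw -3.76 w 0.0874 shift cm [-0.8169 -0.1981 25.8563] roll 0.0182 F [0.8298 1.2279 0.6157]
```

View pics/w3.png

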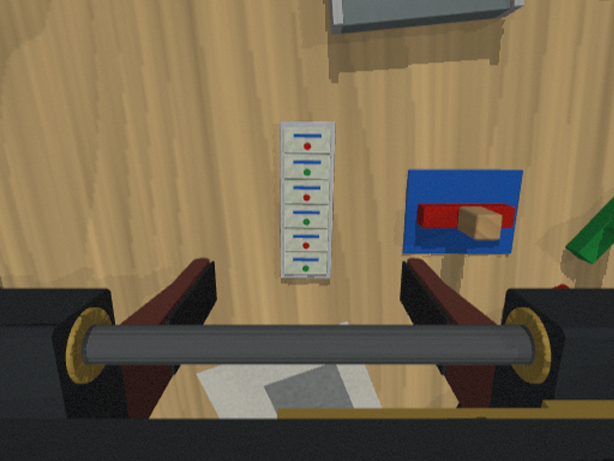

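The scraper stands on its mat at (465,217) and the sheet lies at (307,200). Next I grasp the sheet at its centre.

Call:
{"name": "drive_tool", "arguments": {"xyz": [[-0.75,-0.35,5],[-0.75,-0.35,10],[-0.75,-0.35,15],[-0.75,-0.35,20],[-0.75,-0.35,23],[-0.75,-0.35,24.5],[-0.75,-0.35,25],[-0.75,-0.35,25.2],[-0.75,-0.35,25.2]], "roll": [0.018,0.018,0.018,0.018,0.018,0.018,0.018,0.018,0.018]}}

```text
t: 19.35
tool_pos: [0.4355, -0.2934, 0.0191]
ee_rot: [0.001, 0.736, 0.677, 0.0]
force: [0.2, 0.4, 0.4]
width: 0.0878
finger_force: 0.0
```

```bash
python3 - <<'E'
from h import *
mv([.4355,-.2926,.017],-4.85)
E
```

```text
t 19.35 cur [ 0.4355 -0.2934  0.0191] yaw -4.81 w 0.0878 shift cm [ 0.0844 -0.0102  0.2095] roll 0.0008 F [0.2188 0.444  0.3748]
```

Call:
{"name": "drive_tool", "arguments": {"xyz": [[0,0,0.2],[0,0,0.2],[0,0,0.2],[0,0,0.2],[0,0,0.2],[0,0,0.2],[0,0,0.2],[0,0,0.2]], "roll": [0,0,0,0,0,0,0,0], "fingers": 1, "force": 50}}

```text
t: 20.15
tool_pos: [0.4349, -0.2929, 0.0166]
ee_rot: [0.0, 0.736, 0.677, 0.0]
force: [-0.2, 1.7, 6.2]
width: 0.0592
finger_force: 50.0
```

Call:
{"name": "drive_tool", "arguments": {"xyz": [[0,0,-0.5],[0,0,-2],[0,0,-5],[0,0,-9],[0,0,-12],[0,0,-12],[0,0,-12]], "roll": [0,0,0,0,0,0,0]}}

```text
t: 20.85
tool_pos: [0.4345, -0.2924, 0.1365]
ee_rot: [0.0, 0.736, 0.677, 0.0]
force: [0.2, 0.9, -3.3]
width: 0.0593
finger_force: 50.0
```

```bash
python3 - <<'E'
from meas import *
mv([.5588,.0132,.135],1.45)
im,D,P,k=shot('wrist','w4'); s=arm.observe(); 
hsv=cv2.cvtColor(im,cv2.COLOR_RGB2HSV); H,S,V=[hsv[...,i].astype(int) for i in range(3)]
z=P[...,2]; m=(z>.10)&(z<.16)&(S<90); m[250:]=0; c,_=cv2.findContours(m.astype(np.uint8),0,1); c=max(c,key=cv2.contourArea)
p=P[m]; print(cv2.contourArea(c),np.median(p,0),'sheet seen',rect('wrist',m,np.median(p[:,2]),k)); 
A=np.c_[p[:,:2],np.ones(len(p))]; r=np.linalg.lstsq(A,p[:,2],rcond=None)[0]; print('slope deg',np.degrees(r[:2]))
E
```

```text
t 20.85 cur [ 0.4345 -0.2924  0.1365] yaw -4.79 w 0.0593 shift cm [31.4933  9.8349  0.1738] roll -0.109 F [ 0.2295  0.8737 -3.2643]
22146.0 [ 0.4382 -0.2471  0.1328] sheet seen [(array([ 0.4376, -0.2506]), array([93.502 , 75.1264]), 85.14186096191406, array([256.1588, 158.0079]))]
slope deg [-0.0895 -1.4325]
```

Call:
{"name": "drive_tool", "arguments": {"xyz": [[4,1.3,0],[8,2.6,0],[12,3.9,0],[16,5,0],[20,6.3,0],[24,7.5,0],[28,8.8,0],[31,9.8,0],[31.5,9.8,0],[31.5,9.8,0]], "roll": [0,-0.02,-0.04,-0.06,-0.08,-0.1,-0.109,-0.109,-0.109,-0.109]}}

```text
t: 21.9
tool_pos: [0.5575, 0.0139, 0.1345]
ee_rot: [-0.001, 0.697, 0.717, -0.001]
force: [-0.8, -2.0, -2.2]
width: 0.0592
finger_force: 50.0
```

```bash
python3 - <<'E'
from h import *
mv([.5588,.0132,.052],1.45)
E
```

```text
t 21.9 cur [0.5575 0.0139 0.1345] yaw 1.58 w 0.0592 shift cm [-0.067   0.1562  8.2451] roll 0.0022 F [-0.8241 -2.0284 -2.2205]
```

Call:
{"name": "drive_tool", "arguments": {"xyz": [[0,0.1,2],[0,0.1,4],[0,0.1,6],[0,0.1,7.3],[0,0.1,8],[0,0.1,8.3],[0,0.1,8.3]], "roll": [0,0,0,0,0,0,0]}}

```text
t: 22.6
tool_pos: [0.5595, 0.0124, 0.0532]
ee_rot: [0.0, 0.698, 0.716, -0.0]
force: [0.2, 0.2, -1.5]
width: 0.0596
finger_force: 50.0
```

Call:
{"name": "drive_tool", "arguments": {"xyz": [[0,0,0.1],[0,0,0.2],[0,0,0.3],[0,0,0.4],[0,0,0.4]], "roll": [0,0,0,0,0]}}

```text
t: 23.1
tool_pos: [0.5595, 0.0129, 0.0491]
ee_rot: [-0.0, 0.698, 0.716, -0.0]
force: [0.5, 0.7, -3.2]
width: 0.0595
finger_force: 50.0
```

```bash
python3 - <<'E'
from h import *
mv([.5588,.0132,.0465],1.45)
E
```

```text
t 23.1 cur [0.5595 0.0129 0.0491] yaw 1.44 w 0.0595 shift cm [ 0.0317 -0.0688  0.264 ] roll -0.0002 F [ 0.4795  0.6664 -3.1779]
```

Call:
{"name": "drive_tool", "arguments": {"xyz": [[0,0,0.1],[0,0,0.2],[0,0,0.3],[0,0,0.3]], "roll": [0,0,0,0]}}

```text
t: 23.5
tool_pos: [0.5596, 0.0129, 0.0466]
ee_rot: [-0.0, 0.698, 0.716, 0.0]
force: [-3.0, 1.1, 4.0]
width: 0.0599
finger_force: 50.0
```

Call:
{"name": "drive_tool", "arguments": {"xyz": [[0,0,0],[0,0,0],[0,0,0],[0,0,0],[0,0,0],[0,0,0],[0,0,0]], "roll": [0,0,0,0,0,0,0], "fingers": 0}}

```text
t: 24.2
tool_pos: [0.5595, 0.0128, 0.0461]
ee_rot: [0.0, 0.698, 0.716, -0.0]
force: [-0.6, -0.1, 0.1]
width: 0.0881
finger_force: 0.0
```

Call:
{"name": "drive_tool", "arguments": {"xyz": [[0,0,-3],[0,0,-8],[2,0,-13],[5,0,-18],[5,0,-23],[5,0,-26],[5,0,-26],[5,0,-26]], "roll": [0,0,0,0,0,0,0,0]}}

```text
t: 25.0
tool_pos: [0.5584, 0.063, 0.3066]
ee_rot: [-0.0, 0.698, 0.716, 0.001]
force: [0.4, -0.3, -1.7]
width: 0.0877
finger_force: 0.0
```

```bash
cat > sheet.py <<'E'
from meas import *
import sys
def sheet(tag,prnt=True):
    im,D,P,k=shot('wrist',tag); 
    hsv=cv2.cvtColor(im,cv2.COLOR_RGB2HSV); H,S,V=[hsv[...,i].astype(int) for i in range(3)]
    z=P[...,2]; base=np.median(z[(abs(P[...,0]-.5588)>.045)&(abs(P[...,0]-.5588)<.07)&(abs(P[...,1]-.0132)<.09)]); print('face z',base)
    d=(abs(P[...,0]-.5588)<.06)&(abs(P[...,1]-.0132)<.115)&(z>base+.005); d[245:]=0
    print('sheet',rect('wrist',d,.0435,k))
    a=np.radians(1.45); X=P[...,0]-.5588; Y=P[...,1]-.0132; x=X*np.cos(a)+Y*np.sin(a); y=-X*np.sin(a)+Y*np.cos(a)
    for i,yy in enumerate([-70,-42,-14,14,42,70]):
        m=(abs(x)<.02)&(abs(y-yy/1000)<.01)&d; print(i,m.sum(),round((np.median(z[m])-base)*1000,2) if m.sum() else None)
    return im,P,k,H,S,V
E
python3 - <<'E'
from sheet import *
im,P,k,H,S,V=sheet('w5'); save('w5',im[:245],(130,0,400,245),2.2); print(arm.observe()['tool_pos'])
E
```

```text
face z 0.3858445983482649
sheet []
0 0 None
1 0 None
2 0 None
3 0 None
4 0 None
5 0 None
[0.5577 0.063  0.3054]
```

View pics/w5.png

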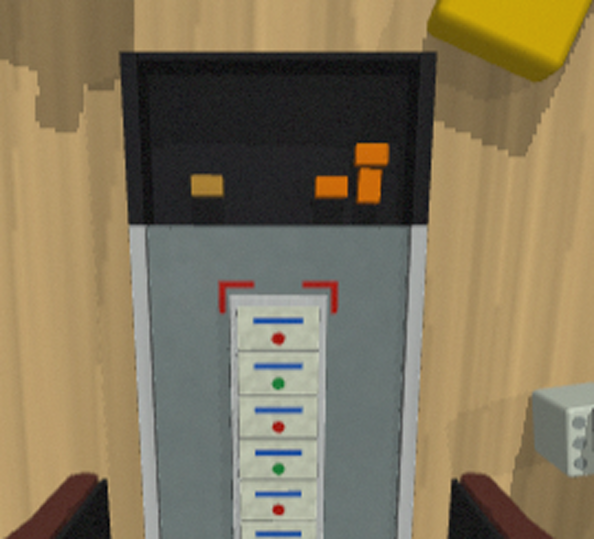

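The sheet lies inside the red marks (the corners at (225,290) and (332,290) frame its end) with the panels up. The four offcuts remain in the trough. On to the roller.

```bash
python3 - <<'E'
from h import *
mv([.428,.345,.32],-14.5)
E
```

```text
t 25.05 cur [0.5577 0.063  0.3054] yaw 1.44 w 0.0876 shift cm [ 28.5213 -12.258   -1.4368] roll 0.2782 F [-0.3861  0.4645 -0.212 ]
```

Call:
{"name": "drive_tool", "arguments": {"xyz": [[28.5,-12.3,-1.4],[28.5,-12.3,-1.4],[28.5,-12.3,-1.4],[28.5,-12.3,-1.4],[28.5,-12.3,-1.4],[28.5,-12.3,-1.4],[28.5,-12.3,-1.4],[28.5,-12.3,-1.4]], "roll": [0.278,0.278,0.278,0.278,0.278,0.278,0.278,0.278]}}

```text
t: 25.85
tool_pos: [0.4258, 0.3473, 0.3183]
ee_rot: [0.001, 0.789, 0.615, -0.002]
force: [-0.3, 0.2, -0.4]
width: 0.0878
finger_force: 0.0
```

```bash
cat > rol.py <<'E'
from meas import *
def rol(tag):
    im,D,P,k=shot('wrist',tag); save(tag,im[:250],s=1.4)
    hsv=cv2.cvtColor(im,cv2.COLOR_RGB2HSV); H,S,V=[hsv[...,i].astype(int) for i in range(3)]
    z=P[...,2]; n=np.hypot(P[...,0]-.4285,P[...,1]-.355)<.09; n[245:]=0
    print('handle',rect('wrist',n&(z>.095)&(z<.13),.116,k)); 
    print('plate',rect('wrist',n&(z>.055)&(z<.13)&(S>110)&(H>10)&(H<35),.068,k))
    print('walls',rect('wrist',n&(z>.045)&(z<.13),.060,k))
    print('z',np.median(z[n&(z>.095)&(z<.13)]),np.median(z[n&(z>.055)&(z<.085)]))
E
python3 - <<'E'
from rol import *
rol('w6'); print(arm.observe()['tool_pos'])
E
```

```text
handle [(array([0.4299, 0.3599]), array([26.7249, 24.4353]), 75.80667114257812, array([257.4878, 159.7805]))]
plate [(array([0.4294, 0.3588]), array([83.8722, 79.7586]), 75.75666809082031, array([257.2857, 154.1102]))]
walls [(array([0.4293, 0.3583]), array([87.0753, 98.4531]), 75.40303039550781, array([257.1531, 153.0204]))]
z 0.11535531096839885 0.06753032185011099
[0.4274 0.3446 0.3186]
```

View pics/w6.png

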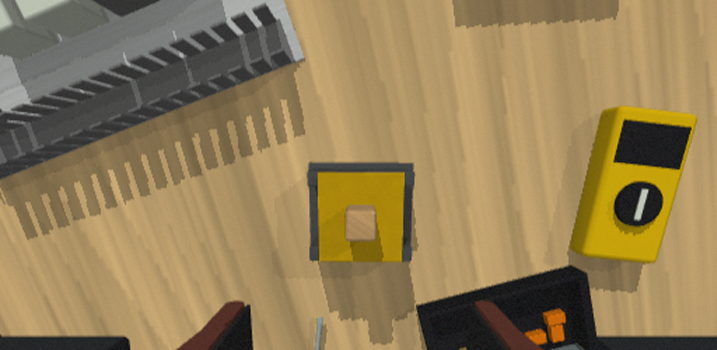

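```bash
python3 - <<'E'
from rol import *
rol('w7'); mv([.429,.356,.095],-14.4)
E
```

```text
handle [(array([0.43  , 0.3599]), array([26.667 , 24.4244]), 75.57158660888672, array([255.4756, 157.7805]))]
plate [(array([0.4293, 0.3586]), array([82.4268, 79.8774]), 75.57173156738281, array([255.4715, 152.2439]))]
walls [(array([0.4293, 0.3582]), array([85.3495, 99.6291]), 75.57132720947266, array([255.4795, 150.9555]))]
z 0.11533860605938517 0.06750985007572055
t 25.95 cur [0.4284 0.343  0.3191] yaw -14.57 w 0.0879 shift cm [ 1.3305 -0.27   22.4027] roll -0.003 F [ 0.7076 -0.2408 -0.8008]
```

The roller hangs in its cradle with its handle at (360,222), the meter is at right (640,185), and the axes line up. Its centre is about (0.4293, 0.358) with yaw -14.4°.

Call:
{"name": "drive_tool", "arguments": {"xyz": [[1.5,-0.3,5],[1.5,-0.3,10],[1.5,-0.3,15],[1.5,-0.3,19],[1.5,-0.3,21],[1.5,-0.3,22.3],[1.5,-0.3,22.9],[1.5,-0.3,22.9],[1.5,-0.3,22.9]], "roll": [0,0,0,0,0,0,0,0,0]}}

```text
t: 26.85
tool_pos: [0.43, 0.3601, 0.0923]
ee_rot: [-0.0, 0.791, 0.612, 0.001]
force: [0.3, -0.3, 1.3]
width: 0.0876
finger_force: 0.0
```

```bash
python3 - <<'E'
from h import *
mv([.4293,.3577,.089],-14.4)
E
```

```text
t 26.85 cur [0.43   0.3601 0.0923] yaw -14.53 w 0.0876 shift cm [-0.2458 -0.0096  0.3296] roll -0.0023 F [ 0.2823 -0.3454  1.2979]
```

Call:
{"name": "drive_tool", "arguments": {"xyz": [[-0.1,0,0.1],[-0.1,0,0.1],[-0.1,0,0.1],[-0.1,0,0.1],[-0.1,0,0.1],[-0.1,0,0.1],[-0.1,0,0.1],[-0.1,0,0.1],[-0.1,0,0.1],[-0.1,0,0.1]], "roll": [0,0,0,0,0,0,0,0,0,0], "fingers": 1, "force": 60}}

```text
t: 27.85
tool_pos: [0.4289, 0.3589, 0.0902]
ee_rot: [0.0, 0.791, 0.612, 0.0]
force: [1.4, -1.0, -0.5]
width: 0.0258
finger_force: 60.0
```

```bash
python3 - <<'E'
from h import *
mv([.4293,.3577,.089],-14.4)
E
```

```text
t 27.85 cur [0.4289 0.3589 0.0902] yaw -14.5 w 0.0258 shift cm [-0.1102  0.0647  0.1163] roll -0.0018 F [ 1.4022 -0.9531 -0.4549]
```

Call:
{"name": "drive_tool", "arguments": {"xyz": [[0,0,-1],[0,0,-3],[0,0,-6],[0,0,-9],[0,0,-11],[0,0,-11],[0,0,-11]], "roll": [0,0,0,0,0,0,0]}}

```text
t: 28.55
tool_pos: [0.4281, 0.3589, 0.1997]
ee_rot: [-0.0, 0.791, 0.612, -0.0]
force: [-0.4, 0.1, -3.9]
width: 0.0261
finger_force: 60.0
```

```bash
python3 - <<'E'
from h import *
mv([.5588,.0132,.18],1.45)
E
```

```text
t 28.55 cur [0.4281 0.3589 0.1997] yaw -14.47 w 0.0261 shift cm [-30.2088  21.2941   1.9599] roll -0.2779 F [-0.401   0.1219 -3.9462]
```

Call:
{"name": "drive_tool", "arguments": {"xyz": [[-3,2.1,0],[-6.5,4.5,0],[-10,7,0],[-13.5,9.5,0],[-17,12,0],[-20.5,14.5,0],[-24,17,0],[-27.5,19.4,0],[-30.2,21.3,0.5],[-30.2,21.3,2]], "roll": [-0.03,-0.06,-0.09,-0.12,-0.15,-0.18,-0.21,-0.25,-0.278,-0.278]}}

```text
t: 29.55
tool_pos: [0.5603, 0.007, 0.18]
ee_rot: [0.002, 0.701, 0.713, -0.0]
force: [-1.1, 0.3, -3.1]
width: 0.0257
finger_force: 60.0
```

Call:
{"name": "drive_tool", "arguments": {"xyz": [[0,0,0],[0,0,0],[0,0,0]], "roll": [0,0,0]}}

```text
t: 29.85
tool_pos: [0.5591, 0.0148, 0.1799]
ee_rot: [-0.0, 0.697, 0.717, -0.0]
force: [-0.3, -1.6, -4.1]
width: 0.0259
finger_force: 60.0
```

```bash
python3 - <<'E'
from h import *
mv([.5588,.0132,.115],1.45)
im,D=get_image('top'); save('t3',im,(140,160,330,290),4)
P=cloud('top',D); hsv=cv2.cvtColor(im,cv2.COLOR_RGB2HSV)
E
```

```text
t 29.85 cur [0.5591 0.0148 0.1799] yaw 1.55 w 0.0259 shift cm [-0.1623 -0.0257  6.4873] roll 0.0018 F [-0.3332 -1.5742 -4.0979]
```

View pics/t3.png

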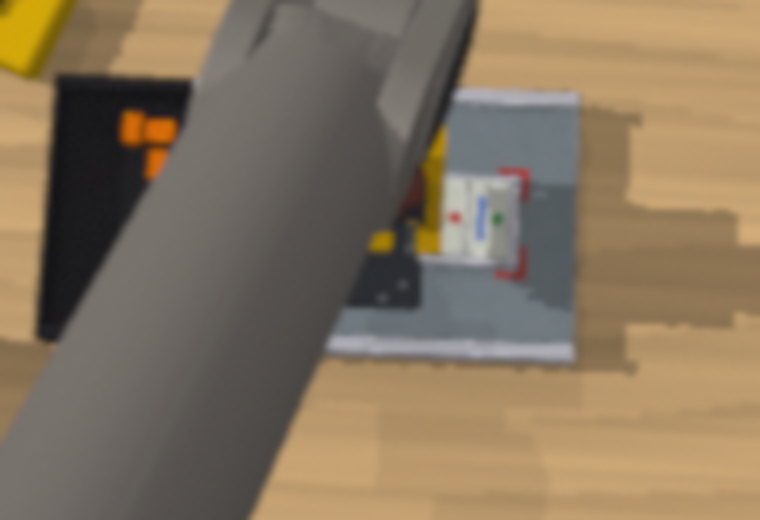

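The sheet's other end (515,220) also sits between the red marks at (512,175) and (512,275). I lower the roller onto the middle of the sheet.

Call:
{"name": "drive_tool", "arguments": {"xyz": [[-0.1,0,2],[-0.1,0,4],[-0.1,0,5.3],[-0.1,0,5.8],[-0.1,0,6.0],[-0.1,0,6.2],[-0.1,0,6.4],[-0.1,0,6.4]], "roll": [0,0,0,0,0,0,0,0]}}

```text
t: 30.7
tool_pos: [0.5601, 0.012, 0.1175]
ee_rot: [0.0, 0.698, 0.716, 0.001]
force: [-2.8, -0.0, 3.6]
width: 0.0258
finger_force: 60.0
```

Call:
{"name": "drive_tool", "arguments": {"xyz": [[0,0,0.1],[0,0,0.2],[0,0,0.2]], "roll": [0,0,0]}}

```text
t: 31.0
tool_pos: [0.5601, 0.0118, 0.1158]
ee_rot: [0.0, 0.698, 0.716, 0.001]
force: [-2.9, -1.4, 8.2]
width: 0.0257
finger_force: 60.0
```

Call:
{"name": "drive_tool", "arguments": {"xyz": [[0,0,0.1],[0,0,0.2],[0,0,0.2]], "roll": [0,0,0]}}

```text
t: 31.3
tool_pos: [0.5603, 0.0116, 0.1152]
ee_rot: [-0.0, 0.699, 0.716, 0.001]
force: [-8.1, -0.6, 23.8]
width: 0.0256
finger_force: 60.0
```

Call:
{"name": "drive_tool", "arguments": {"xyz": [[0.8,0,0],[1.6,0,0],[2.4,0,0],[3.2,0,0],[4,0,0],[4.8,0,0],[5.6,0,0],[6.4,0,0],[7.2,0,0],[8,0,0]], "roll": [0,0,0,0,0,0,0,0,0,0]}}

```text
t: 32.3
tool_pos: [0.5586, 0.0919, 0.1152]
ee_rot: [-0.0, 0.699, 0.715, 0.001]
force: [-6.0, -1.0, 21.8]
width: 0.0255
finger_force: 60.0
```

Call:
{"name": "drive_tool", "arguments": {"xyz": [[0.4,0,0],[0.4,0,0],[-0.5,0,0],[-1.5,0,0],[-2.5,0,0],[-3.5,0,0],[-4.5,0,0],[-5.5,0,0],[-6.5,0,0],[-7.5,0,0]], "roll": [0,0,0,0,0,0,0,0,0,0]}}

```text
t: 33.3
tool_pos: [0.5606, 0.017, 0.1152]
ee_rot: [-0.0, 0.698, 0.716, 0.002]
force: [-6.5, 1.5, 21.6]
width: 0.0253
finger_force: 60.0
```

Call:
{"name": "drive_tool", "arguments": {"xyz": [[-1,0,0],[-2,0,0],[-3,0,0],[-4,0,0],[-5,0,0],[-6,0,0],[-7,0,0],[-8,0,0],[-8.9,0,0],[-8.9,0,0]], "roll": [0,0,0,0,0,0,0,0,0,0]}}

```text
t: 34.3
tool_pos: [0.563, -0.0744, 0.1149]
ee_rot: [0.002, 0.699, 0.715, 0.001]
force: [-4.7, -0.9, 16.5]
width: 0.0254
finger_force: 60.0
```

```bash
python3 - <<'E'
from h import *
import numpy as np
s=arm.observe(); a=np.radians(1.45); d=s['tool_pos'][:2]-[.5588,.0132]; print(d@[np.cos(a),np.sin(a)],d@[-np.sin(a),np.cos(a)],s['tool_pos'],s['force'])
E
```

```text
0.001943320732970312 -0.08771219509197245 [ 0.563  -0.0744  0.1149] [-4.7277 -0.916  16.4794]
```

One more pass along the full length, slightly firmer.

Call:
{"name": "drive_tool", "arguments": {"xyz": [[0.5,0,0.03],[1.5,0,0.06],[2.4,0,0.06],[3.3,0,0.06],[4.2,0,0.06],[5.1,0,0.06],[6,0,0.06],[6.9,0,0.06],[7.8,0,0.06],[8.7,0,0.06]], "roll": [0,0,0,0,0,0,0,0,0,0]}}

```text
t: 35.3
tool_pos: [0.5613, 0.0142, 0.1152]
ee_rot: [0.001, 0.699, 0.715, 0.002]
force: [-5.7, -1.2, 26.4]
width: 0.0257
finger_force: 60.0
```

Call:
{"name": "drive_tool", "arguments": {"xyz": [[0.9,0,0],[1.8,0,0],[2.7,0,0],[3.6,0,0],[4.5,0,0],[5.4,0,0],[6.3,0,0],[7.2,0,0],[8.1,0,0],[8.1,0,0]], "roll": [0,0,0,0,0,0,0,0,0,0]}}

```text
t: 36.3
tool_pos: [0.5595, 0.0985, 0.1149]
ee_rot: [-0.0, 0.698, 0.716, 0.003]
force: [-5.2, 3.1, 22.1]
width: 0.0254
finger_force: 60.0
```

Call:
{"name": "drive_tool", "arguments": {"xyz": [[0,0,-1],[0,0,-3],[0,0,-6],[0,0,-10],[0,0,-15],[-2,0,-20],[-4,0,-22],[-4,0,-22],[-4,0,-22],[-4,0,-22]], "roll": [0,0,0,0,0,0,0,0,0,0]}}

```text
t: 37.3
tool_pos: [0.5575, 0.0572, 0.3303]
ee_rot: [-0.001, 0.698, 0.716, -0.001]
force: [-0.1, 0.2, -5.1]
width: 0.0257
finger_force: 60.0
```

```bash
python3 - <<'E'
from meas import *
im,D,P,k=shot('wrist','w8'); save('w8',im,s=1.5); s=arm.observe(); print(s['tool_pos'])
mv([.4289,.3589,.24],-14.5)
T,DT,PT,kt=shot('top','t4'); 
E
```

```text
[0.5575 0.0573 0.3302]
t 37.35 cur [0.5575 0.0573 0.3302] yaw 1.5 w 0.0257 shift cm [ 30.4874 -12.0446   9.0368] roll 0.2793 F [-0.1242  0.4149 -5.14  ]
```

View pics/w8.png

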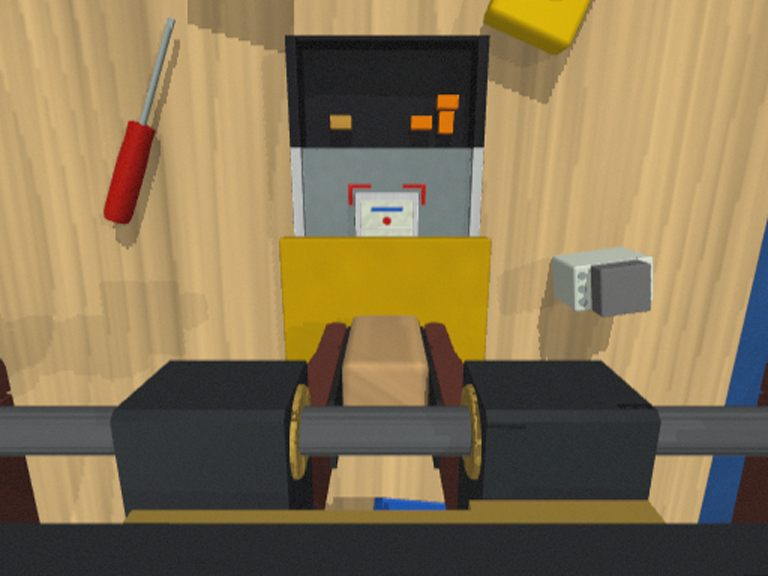

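Call:
{"name": "drive_tool", "arguments": {"xyz": [[4,-1.6,0],[8,-3.2,0],[12,-4.8,1],[16,-6.4,3],[20,-8,5],[24,-9.5,7],[28,-11,9],[30.5,-12,9],[30.5,-12,9],[30.5,-12,9]], "roll": [0.03,0.06,0.09,0.12,0.15,0.18,0.22,0.25,0.279,0.279]}}

```text
t: 38.4
tool_pos: [0.4301, 0.3586, 0.2406]
ee_rot: [0.001, 0.79, 0.613, -0.001]
force: [0.5, -1.2, -4.0]
width: 0.0256
finger_force: 60.0
```

```bash
python3 - <<'E'
from meas import *
zs=[]
for i in range(4):
    im,D,P,k=shot('top','t5'); zs.append(P[...,2])
z=np.mean(zs,0); z0=np.load('top0.npz')['P'][...,2]
a=np.radians(1.45); X=P[...,0]-.5585; Y=P[...,1]-.0132; x=X*np.cos(a)+Y*np.sin(a); y=-X*np.sin(a)+Y*np.cos(a)
f=lambda m:(round(1000*np.mean(z[m]),2),m.sum())
for yy in [-70,-42,-14,14,42,70]:
    w=abs(y-yy/1000)<.009
    print(yy,f((abs(x)<.018)&w),'face',f((abs(x)>.042)&(abs(x)<.07)&w))
m=np.zeros(z.shape,bool); m[170:260,180:300]=1
hsv=cv2.cvtColor(im,cv2.COLOR_RGB2HSV)
print(rect('top',m&(z>.034)&(abs(x)<.05)&(abs(y)<.11),.0405,k))
mv([.4289,.3589,.10],-14.5)
E
```

```text
-70 (np.float64(43.76), np.int64(91)) face (np.float64(36.42), np.int64(139))
-42 (np.float64(43.77), np.int64(87)) face (np.float64(31.84), np.int64(138))
-14 (np.float64(40.33), np.int64(95)) face (np.float64(35.97), np.int64(148))
14 (np.float64(43.84), np.int64(88)) face (np.float64(32.18), np.int64(129))
42 (np.float64(50.62), np.int64(91)) face (np.float64(33.97), np.int64(145))
70 (np.float64(43.62), np.int64(89)) face (np.float64(29.64), np.int64(137))
[(array([0.5577, 0.0108]), array([ 61.2148, 179.203 ]), 1.4447530508041382, array([235.5284, 213.5227]))]
t 38.6 cur [0.4314 0.3569 0.2417] yaw -14.66 w 0.0253 shift cm [ 0.1279 -0.2982 14.1723] roll -0.0027 F [-0.3361 -0.2107 -3.3122]
```

```bash
python3 - <<'E'
from meas import *
zs=[]
for i in range(5):
    im,D,P,k=shot('top','t5'); zs.append(P[...,2])
z=np.median(zs,0)
a=np.radians(1.45); X=P[...,0]-.5577; Y=P[...,1]-.0108; x=X*np.cos(a)+Y*np.sin(a); y=-X*np.sin(a)+Y*np.cos(a)
f=lambda m:(round(1000*np.median(z[m]),2),m.sum(),np.round(1000*np.percentile(z[m],[25,75]),1))
for yy in [-70,-42,-14,14,42,70]:
    w=abs(y-yy/1000)<.010
    print(yy,f((abs(x)<.018)&w),'face',f((abs(x)>.042)&(abs(x)<.07)&w))
im,D,P,k=shot('top','t6')
z=np.load('top0.npz')['P'][...,2]; P=np.load('top0.npz')['P']; a=np.radians(-4.8); X=P[...,0]-.4345; Y=P[...,1]+.2935; x=X*np.cos(a)+Y*np.sin(a); y=-X*np.sin(a)+Y*np.cos(a)
for yy in [-70,-42,-14,14,42,70]:
    w=abs(y-yy/1000)<.010
    print('start',yy,f((abs(x)<.018)&w),f((abs(x)>.04)&(abs(x)<.06)&w))
print(arm.observe()['t'])
E
```

```text
-70 (np.float64(39.78), np.int64(100), array([39.1, 40.9])) face (np.float64(29.51), np.int64(157), array([28.3, 30.4]))
-42 (np.float64(40.06), np.int64(99), array([39., 41.])) face (np.float64(29.72), np.int64(154), array([28.7, 30.6]))
-14 (np.float64(40.03), np.int64(99), array([39.2, 40.9])) face (np.float64(29.64), np.int64(157), array([28.7, 30.5]))
14 (np.float64(40.05), np.int64(103), array([39.2, 41. ])) face (np.float64(29.56), np.int64(160), array([28.6, 30.4]))
42 (np.float64(40.38), np.int64(99), array([39.4, 41.2])) face (np.float64(29.53), np.int64(147), array([28.5, 30.4]))
70 (np.float64(40.39), np.int64(103), array([39.5, 41.1])) face (np.float64(29.58), np.int64(161), array([28.7, 30.7]))
start -70 (np.float64(13.13), np.int64(103), array([11.2, 14.9])) (np.float64(-0.58), np.int64(110), array([-2.2,  1. ]))
start -42 (np.float64(13.53), np.int64(105), array([12. , 15.2])) (np.float64(-0.42), np.int64(113), array([-2. ,  1.3]))
start -14 (np.float64(13.31), np.int64(105), array([11.1, 15. ])) (np.float64(-0.44), np.int64(110), array([-1.7,  1.3]))
start 14 (np.float64(13.14), np.int64(107), array([11.6, 14.9])) (np.float64(-0.04), np.int64(114), array([-2.1,  1.6]))
start 42 (np.float64(13.06), np.int64(103), array([11.4, 14.8])) (np.float64(-0.44), np.int64(110), array([-2.2,  0.7]))
start 70 (np.float64(13.09), np.int64(103), array([11.6, 14.9])) (np.float64(-0.75), np.int64(112), array([-2.3,  1.2]))
38.9
```

The panels measure 10.3–10.8 mm above the plate face (home is 10.5; they stood at 13.5). Next I hang the roller back at its recorded pose.

Call:
{"name": "drive_tool", "arguments": {"xyz": [[0.1,-0.15,2],[0.1,-0.15,4],[0.1,-0.15,6],[0.1,-0.15,6],[0.1,-0.15,6]], "roll": [0,0,0,0,0]}}

```text
t: 39.4
tool_pos: [0.4298, 0.3594, 0.1819]
ee_rot: [0.0, 0.791, 0.612, -0.0]
force: [-0.1, -0.6, -4.1]
width: 0.0258
finger_force: 60.0
```

```bash
python3 - <<'E'
from h import *
mv([.4289,.3589,.0905],-14.5)
E
```

```text
t 39.4 cur [0.4298 0.3594 0.1819] yaw -14.57 w 0.0258 shift cm [-0.0667 -0.0762  9.1403] roll -0.0012 F [-0.0584 -0.6185 -4.1162]
```

Call:
{"name": "drive_tool", "arguments": {"xyz": [[-0.1,-0.1,2],[-0.1,-0.1,4],[-0.1,-0.1,6],[-0.1,-0.1,7.5],[-0.1,-0.1,8.3],[-0.1,-0.1,8.8],[-0.1,-0.1,8.9],[-0.1,-0.1,8.9]], "roll": [0,0,0,0,0,0,0,0]}}

```text
t: 40.2
tool_pos: [0.4288, 0.359, 0.0931]
ee_rot: [-0.0, 0.791, 0.612, 0.0]
force: [0.3, 0.6, -3.9]
width: 0.0261
finger_force: 60.0
```

```bash
python3 - <<'E'
from h import *
mv([.4289,.3589,.0905],-14.5)
E
```

```text
t 40.2 cur [0.4288 0.359  0.0931] yaw -14.56 w 0.0261 shift cm [-0.0106  0.0177  0.2576] roll -0.001 F [ 0.251   0.5665 -3.8718]
```

Call:
{"name": "drive_tool", "arguments": {"xyz": [[0,0,0.1],[0,0,0.2],[0,0,0.3],[0,0,0.3]], "roll": [0,0,0,0]}}

```text
t: 40.6
tool_pos: [0.4285, 0.359, 0.0902]
ee_rot: [-0.0, 0.791, 0.612, 0.0]
force: [-2.4, -0.4, 2.9]
width: 0.0257
finger_force: 60.0
```

Resting on the cradle walls. Release and lift.

Call:
{"name": "drive_tool", "arguments": {"xyz": [[0,0,0],[0,0,0],[0,0,0],[0,0,0],[0,0,0],[0,0,0],[0,0,0],[0,0,0]], "roll": [0,0,0,0,0,0,0,0], "fingers": 0}}

```text
t: 41.4
tool_pos: [0.4284, 0.3588, 0.0896]
ee_rot: [0.0, 0.791, 0.612, 0.0]
force: [0.6, 0.1, -0.1]
width: 0.0856
finger_force: 0.0
```

Call:
{"name": "drive_tool", "arguments": {"xyz": [[0,0,-2],[0,0,-6],[0,0,-11],[0,0,-16],[-1.5,0,-21],[-1.5,0,-22.9],[-1.5,0,-22.9],[-1.5,0,-22.9],[-1.5,0,-22.9]], "roll": [0,0,0,0,0,0,0,0,0]}}

```text
t: 42.3
tool_pos: [0.4237, 0.3441, 0.3171]
ee_rot: [0.0, 0.791, 0.612, -0.001]
force: [-0.6, 1.1, -1.0]
width: 0.0881
finger_force: 0.0
```

```bash
python3 - <<'E'
from rol import *
rol('w9'); mv([.555,.09,.27],1.45)
E
```

```text
handle [(array([0.4288, 0.3604]), array([26.5004, 24.3117]), 75.44708251953125, array([257.3614, 156.9398]))]
plate [(array([0.4283, 0.3592]), array([81.9628, 79.8349]), 75.44970703125, array([257.4106, 151.2439]))]
walls [(array([0.4294, 0.3585]), array([84.8774, 99.6205]), 75.44972229003906, array([258.1472, 150.3177]))]
z 0.11530999746467396 0.06751670169048934
t 42.35 cur [0.4238 0.344  0.317 ] yaw -14.54 w 0.0877 shift cm [-21.2848  19.0811   4.7392] roll -0.2791 F [-0.3259  0.1903 -0.5541]
```

Call:
{"name": "drive_tool", "arguments": {"xyz": [[-29,21.1,4],[-29,21.1,4],[-29,21.1,4],[-29,21.1,4],[-29,21.1,4],[-29,21.1,4],[-29,21.1,4],[-29,21.1,4],[-29,21.1,4],[-29,21.1,4]], "roll": [-0.279,-0.279,-0.279,-0.279,-0.279,-0.279,-0.279,-0.279,-0.279,-0.279]}}

```text
t: 43.35
tool_pos: [0.5555, 0.012, 0.2777]
ee_rot: [-0.001, 0.698, 0.716, -0.001]
force: [-0.3, 0.1, -0.4]
width: 0.0878
finger_force: 0.0
```

```bash
python3 - <<'E'
from meas import *
zs=[];print(arm.observe()['tool_pos'])
for i in range(5):
    im,D,P,k=shot('wrist','w10'); zs.append(P[...,2])
save('w10',im[:260],s=1.5)
z=np.median(zs,0); a=np.radians(1.45); X=P[...,0]-.5585; Y=P[...,1]-.0115; x=X*np.cos(a)+Y*np.sin(a); y=-X*np.sin(a)+Y*np.cos(a)
ok=np.zeros(z.shape,bool); ok[:245]=1
m=ok&(z>.025)&(z<.05); f=m&(abs(x)>.042)&(abs(x)<.07)&(abs(y)<.1)
c=np.linalg.lstsq(np.c_[x[f],y[f],np.ones(f.sum())],z[f],rcond=None)[0]; h=(z-(c[0]*x+c[1]*y+c[2]))*1000; print(c)
for yy in [-70,-42,-14,14,42,70]:
    w=m&(abs(x)<.018)&(abs(y-yy/1000)<.010); print(yy,w.sum(),np.round([np.median(h[w]),*np.percentile(h[w],[25,75])],2))
print(rect('wrist',m&(h>5)&(abs(x)<.045)&(abs(y)<.11),.0405,k))
T=shot('top','t7')
E
```

```text
[0.5555 0.012  0.2777]
[ 0.     -0.0003  0.0296]
-70 388 [10.56 10.28 10.84]
-42 397 [10.54 10.3  10.81]
-14 419 [10.57 10.25 10.88]
14 457 [10.56 10.26 10.85]
42 488 [10.53 10.28 10.86]
70 602 [10.46 10.04 10.81]
[(array([0.5595, 0.0134]), array([ 59.7457, 178.0122]), 1.4470728635787964, array([259.703 , 161.0599]))]
```

View pics/w10.png

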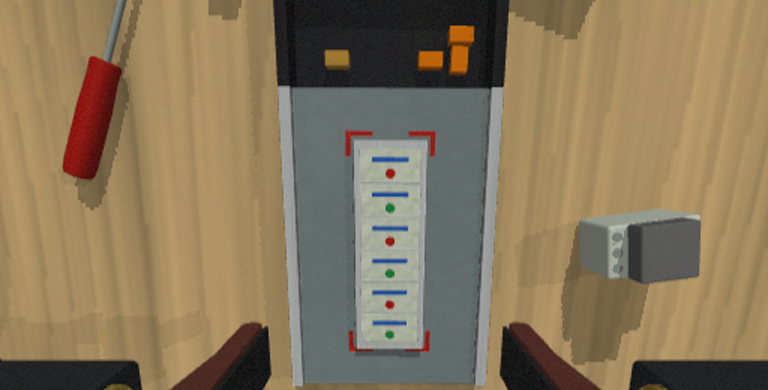

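All six panels measure 10.5 mm above the face, so they are home. The sheet sits within the marks, (352,137) to (427,345), and the four offcuts are in the trough. Scraper and roller are in place, so I hand in.

```bash
python3 -c "
from rig import workorder
print(workorder.finish_job())"
```

```text
the job is handed in; nothing more can be done
None
```

The job is handed in: all four offcuts are in the trough, the sheet lies within the red marks with all six panels home (10.5 mm above the plate face), the scraper is standing on its mat, and the roller is hanging in its cradle about 1 mm off where it started.

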